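Seal the reagent boxes and make up the dispatch

ROBOT

A 7-joint arm with a two-finger parallel gripper is mounted at the origin on the work surface. World frame = base frame: x ahead of the robot, y to its left, z up, the work surface at z = 0. Lengths are in m, angles in rad, forces in N, time in s.
With the tool pointing down it reaches from about 0.425 to 0.875 m from the base axis. Payload 4.7 kg.
Tool frame: the origin (TCP) lies on the centre line of the jaws, within the pads' length; the fingertips stand ahead of it and the grasp point (between the pads) lies 2 mm behind it (nose_length is the z of the fingertips in the tool frame, in m); z points along the fingers, y is the line along which they close (so a half turn about z gives the same grasp; the last joint's range is limited). The gripper opens to 87 mm and grips with 3 to 60 N. Pads are 19 mm wide; open, the fingers measure 117 mm over their backs; the gripper's body (75 mm by 190 mm) begins 51 mm behind the grasp point.
Start: joints at [1.164, 0.321, -0.07, 1.45, 0.023, 1.371, -0.057], TCP at [0.266, -0.593, 0.24] pointing down, gripper open.
Joint ranges: [-2.86, 2.86], [-0.3, 2.09], [-1.38, 1.24], [0.06, 2.45], [-1.56, 4.7], [0.09, 2.05], [-2.69, 2.69]. Speed limits (rad/s): [2.57, 2.57, 3.14, 3.14, 3.14, 3.14, 3.14].

INTERFACE

Orientations are given as a rotation vector (axis times angle).
In Python, from bench import * gives the robot as it stands.
- The arm moves only by the tool send_rows, never from a script. Its arguments are lists of equal length, an entry for each row: "xyz": the shift along the tool's x, y, z in mm, a list of three; "dr": the turn, a rotation vector about the tool's x, y, z in rad, a list of three. A call has exactly 10 rows; each row is the pose to reach, as a shift and turn from the pose commanded when the call began, along the tool's axes at that moment; what a row does not reach only later rows make up. A row lasts 1/12 s, in which the tool goes at most 41.7 mm and 7.16 degrees, less where a joint would pass 70% of its speed; a pose out of reach is approached as far as the arm can. A call with a gripper value outside its range is refused whole. "jaw" is the finger opening in mm, from 0 to 87, set as the call begins (left out, the last holds). The fingers move at their own pace and stop on an object; "grip_force" is the grip in N (left out, the last holds). Time passes only in rows, so rows that repeat a pose let the fingers close, or fill a call up. It gives the time, the measured TCP pose, the force, the opening and the grip force at its end, in the units of the state.
- get_state(): the state, without advancing time (a new reading comes with each control period).
- get_image(name): name is "scene" or "top" or "wrist"; returns the picture (420x560x3 uint8, red, green, blue); there is no depth.
- calibration(name): a dict with "vfov" (degrees; the focal length in pixels is half the picture's height over the tangent of half this angle, whatever the lens; pixels are square), "cx", "cy" (the principal point, pixels), "rvec" (rotation vector, rad) and "tvec" (3), from world to camera coordinates, as OpenCV has them; the wrist camera has in their place "hand_eye" (4x4, takes a point from camera to tool coordinates, whose origin is the TCP and whose axes are the flange's). Camera axes: x right, y down, z forward; pixel columns grow to the right and rows downward; lengths in m; the calibration is good to about 2 mm. The wrist camera is an equidistant fisheye: a pixel r from the principal point sees the ray r / f radians off the axis. A picture is of the moment at which its call begins: read the wrist's pose just before it. calibration takes no time and is no camera call.
- close_job(): hands the job in; it is judged then, once.
The state is a dict: "time": time; "joint_positions": joint angles; "qd": joint speeds; "joint_torque": joint torques, N m; "position": TCP position; "tool_rot": TCP orientation; "ft_force": force on the tool from outside, world axes, zero at the start; "torque": the same for the moment, N m; "grip_width": opening from 0.0 (shut) to 1.0 (fully open); "grip_force": force on a finger pad.
Only numpy, scipy, OpenCV 4.12 (cv2) and the standard library are available. Lean on these libraries where they do the work, as an engineer would, in place of code of your own. Each camera call takes 0.05 s, during which the arm holds its last target. There are 200 camera calls.

TASK

Seal every green reagent box: press the orange button in one end fully home on the red nose of the steel bracket, turn the box end for end and press the other button home the same way (do not push the buttons with the gripper), then stand the box upright in the blue tray. Also make the yellow caddy up to exactly four white-capped jars, standing upright in it, counting those already there; leave the spare white jars on the bench well clear of the caddy, and leave the black-capped jar alone.

Things in the scene. Friction and masses are not known exactly. Their poses are not given: they have to be found in the camera images.
- box1: green reagent box, 120 (its x) x 52 (y) x 50 mm high, 280 g, flat pale lid that does not come off; origin at the centre of its underside, z up. In the middle of each 52 mm end (+x and -x) is a 24 x 24 mm window, centred 26 mm above the underside, with an orange seal button in it. May be absent.
- box2: the same kind of box as box1. May be absent.
- box3: the same kind of box as box1. May be absent.
- btn1a: orange seal button, 18 x 18 mm, in the +x end of box1; origin at the centre of its outer face, its x pointing out of the box. Unpressed it stands 6 to 8 mm out of the end (origin 66 to 68 mm from the box's middle); it slides inwards against about 6 N of friction, with no spring, and stays where it is left; fully home (hard stop) it lies 7 mm below the end (origin 53 mm from the middle)
- btn1b: orange seal button, 18 x 18 mm, in the -x end of box1; origin at the centre of its outer face, same as btn1a
- btn2a: orange seal button, 18 x 18 mm, in the +x end of box2; origin at the centre of its outer face, same as btn1a
- btn2b: orange seal button, 18 x 18 mm, in the -x end of box2; origin at the centre of its outer face, same as btn1a
- btn3a: orange seal button, 18 x 18 mm, in the +x end of box3; origin at the centre of its outer face, same as btn1a
- btn3b: orange seal button, 18 x 18 mm, in the -x end of box3; origin at the centre of its outer face, same as btn1a
- bracket: fixed sealing bracket: bent steel plate, upright 100 wide x 50 mm high x 6 mm, with a round red nose, 12 mm thick and 28 mm long, sticking out level from it towards the robot along the bracket's -x, its axis 26 mm above the bench. Origin on the bench straight under the nose's free end; the upright's front face is at x = +28 mm. The foot lies behind the upright, so a box can stand on the bench in front of the nose
- tray: fixed blue dispatch tray, outside 180 (x) x 290 (y) mm, walls 5 mm thick and 16 mm high, floor 5 mm thick; origin at the centre of its underside. Takes three boxes side by side, lying along its x
- caddy: fixed yellow jar caddy, outside 76 (x) x 190 (y) mm, walls 5 mm thick and 16 mm high, floor 5 mm thick; origin at the centre of its underside. Takes four jars in a row along its y
- jar0: white-capped sample jar, 29 mm across, 50 mm high, 45 g; origin at the centre of its underside, z up. Stands in the caddy from the start, or is absent
- jar1: white-capped sample jar, 29 mm across, 50 mm high, 45 g; origin at the centre of its underside, z up. Stands on the bench at the start
- jar2: white-capped sample jar, 29 mm across, 50 mm high, 45 g; origin at the centre of its underside, z up. Stands on the bench at the start
- jar3: white-capped sample jar, 29 mm across, 50 mm high, 45 g; origin at the centre of its underside, z up. Stands on the bench at the start
- jar4: white-capped sample jar, 29 mm across, 50 mm high, 45 g; origin at the centre of its underside, z up. Stands on the bench at the start
- jar5: white-capped sample jar, 29 mm across, 50 mm high, 45 g; origin at the centre of its underside, z up. Stands in the caddy from the start, or is absent
- spent: black-capped jar, otherwise like the white-capped ones, standing among them; it is not to be moved
Not all that is in view belongs to the job. What is shaped like the jar0 but purple is not meant.

How it is judged:
By the outcome, as a careful person would: the job done as asked, in the order asked, and still so for the second after the job is handed in, with the robot touching nothing.
Of box1, box2, box3 only 2 to 3 are there at a start; the rules pass over those that are not, and their reading is None.
Of jar0, jar5 only 1 to 2 are there at a start; the rules pass over those that are not, and their reading is None.
At some moment in a run one of box1, box2, box3 may be knocked a few centimetres aside while the robot is not near it.
Once in a run the grip may slacken for a moment while it holds something.
It also fails if it takes over 210 s, if anything falls off the work surface, if the arm or the gripper's body presses on something with over 40 N, if the wrist force passes 120 N, or if a joint passes its speed limit or range.

## Working session

There is one attempt and no reset: what is moved stays moved. The work goes in short steps, Python scripts to look and compute and a tool call to move; the robot and the scene stay as the last step left them, time stands still between calls to the robot, and variables do not carry over. Pictures are saved under pics/ and viewed, at most 17 in all, crops included, and the job is handed in when it is done.

Besides the shell and the picture viewer there is one more tool, called after "Emit:" as name(argument=value, ...), one argument or row to a line, values as JSON. send_rows: Moves the arm, as the interface text tells. Its arguments: {"type":"object","properties":{"xyz":{"type":"array"},"dr":{"type":"array"},"jaw":{"type":"number"},"grip_force":{"type":"number"}},"required":["xyz","dr"]}

```bash
ls; mkdir -p pics; python3 - <<'E'
from bench import *
import cv2
for n in ("scene","top"):
    im=get_image(n); cv2.imwrite(f"pics/{n}0.png",cv2.resize(im[:,:,::-1],(800,600),interpolation=cv2.INTER_CUBIC))
    cv2.imwrite(f"pics/{n}0_raw.png",im[:,:,::-1])
    print(calibration(n))
print(calibration("wrist")); s=get_state(); print(s)
try: print(nose_length)
except Exception as e: print(e)
E
```

```text
pics
{'vfov': 47.53202134182973, 'cx': 275.8674347617818, 'cy': 215.01000112661865, 'rvec': array([ 0.90582644,  2.705727  , -0.79507756]), 'tvec': array([ 0.39588832, -0.22054977,  1.30965464])}
{'vfov': 56.00795887073514, 'cx': 283.0975727863263, 'cy': 215.31679733875632, 'rvec': array([ 2.17153568, -2.20287032,  0.06550441]), 'tvec': array([-0.02488459,  0.52168729,  1.08730473])}
{'vfov': 65.70646984690485, 'cx': 281.0979242842088, 'cy': 211.0589351807337, 'hand_eye': array([[-7.89905162e-04, -9.56392995e-01, -2.92081863e-01,
         8.02767643e-02],
       [ 9.99999404e-01, -5.35209598e-04, -9.51904299e-04,
         1.87286388e-03],
       [ 7.54069587e-04, -2.92082440e-01,  9.56392848e-01,
        -1.45027199e-01],
       [ 0.00000000e+00,  0.00000000e+00,  0.00000000e+00,
         1.00000000e+00]])}
{'time': 0.1, 'joint_positions': array([ 1.16412286,  0.3217475 , -0.0700805 ,  1.45155236,  0.02259967,
        1.37079546, -0.05689692]), 'qd': array([ 0.00061627, -0.00069595, -0.00090119, -0.00329785, -0.00069822,
        0.0008766 , -0.00167471]), 'joint_torque': array([-5.58576903e-04, -4.92573345e+01, -4.05927720e-01, -3.13399315e+01,
       -6.41170051e-02,  3.94251966e-02,  6.51048231e-05]), 'position': array([ 0.26526816, -0.5928982 ,  0.23857204]), 'tool_rot': array([-3.07069292e+00, -6.55779705e-01,  7.06246054e-04]), 'ft_force': array([0.50105895, 0.59718052, 0.60187941]), 'torque': array([ 0.00225059, -0.00149491, -0.04229706]), 'grip_force': 0.0, 'grip_width': 0.9969578451590589}
0.017
```

View pics/top0.png

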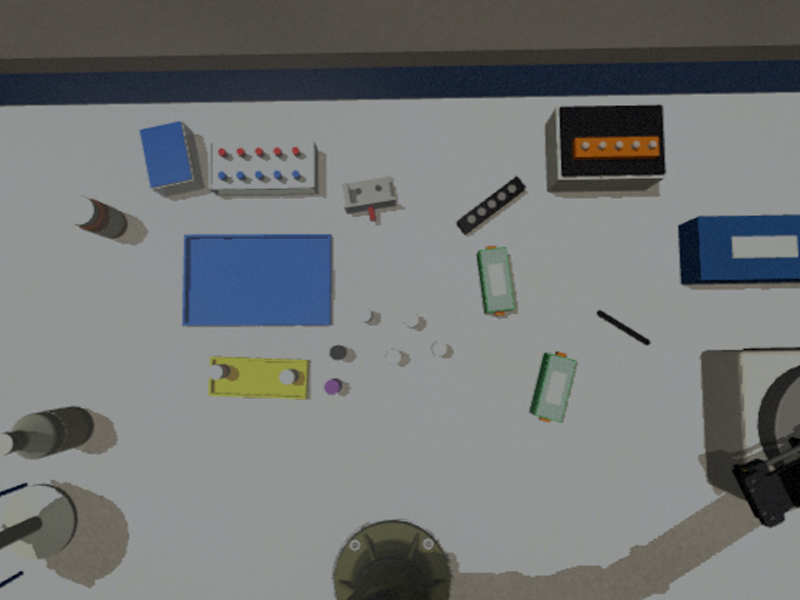

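View pics/scene0.png

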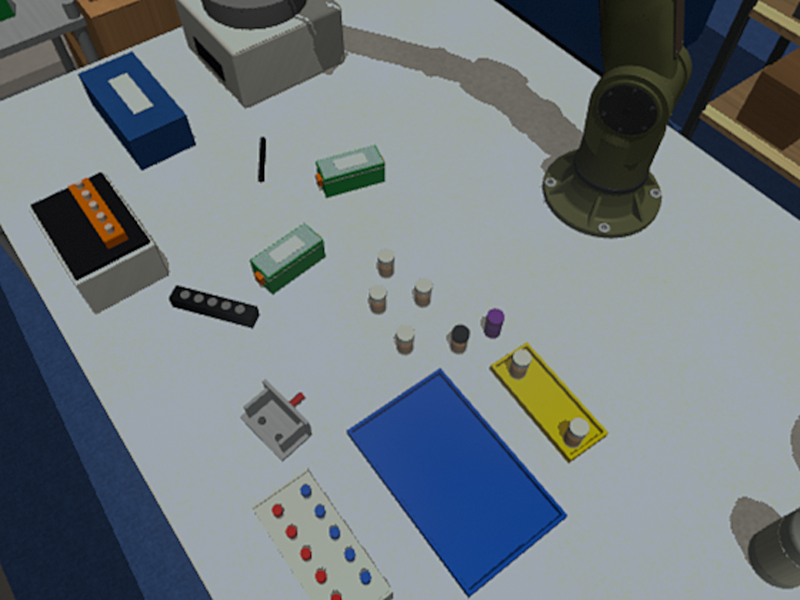

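Top view: green boxes at (496,281) and (553,387) with orange ends. The bracket is at (370,197) with its red nose at (372,214), the blue tray at (258,280) and the yellow caddy at (259,377) holding two white jars. Candidates to reach for:
- **White jars on the bench:** (368,317), (413,321), (394,356) and (440,349). Two of these are needed.
- **Not meant:** the black cap at (338,352), the purple jar at (333,386), and the blue boxes, rack and orange strip.

The scene view agrees.

```bash
cat > h.py <<'E'
from bench import *
import numpy as np, cv2
from scipy.spatial.transform import Rotation as R
def ray(n,u,v,s=None):
    c=calibration(n); f=210/np.tan(np.radians(c["vfov"]/2)); x,y=(u-c["cx"])/f,(v-c["cy"])/f
    if n=="wrist":
        r=np.hypot(x,y); d=np.array([x/r*np.sin(r),y/r*np.sin(r),np.cos(r)]); H=np.array(c["hand_eye"])
        Rt=R.from_rotvec(s["tool_rot"]).as_matrix()
        return Rt@H[:3,3]+s["position"], Rt@H[:3,:3]@d
    Rc=R.from_rotvec(c["rvec"]).as_matrix(); return -Rc.T@c["tvec"], Rc.T@np.array([x,y,1.])
def pt(n,u,v,z,s=None):
    o,d=ray(n,u,v,s); return o+d*(z-o[2])/d[2]
def proj(n,P,s=None):
    c=calibration(n); f=210/np.tan(np.radians(c["vfov"]/2)); P=np.asarray(P,float)
    if n=="wrist":
        H=np.array(c["hand_eye"]); p=R.from_rotvec(s["tool_rot"]).as_matrix().T@(P-s["position"]); p=H[:3,:3].T@(p-H[:3,3])
        t=np.arctan2(np.hypot(*p[:2]),p[2]); q=p[:2]/np.hypot(*p[:2])*t*f
    else:
        p=R.from_rotvec(c["rvec"]).as_matrix()@P+c["tvec"]; q=p[:2]/p[2]*f
    return q+[c["cx"],c["cy"]]
def yaw_of(s):  # world direction of tool y (closing line)
    y=R.from_rotvec(s["tool_rot"]).as_matrix()[:,1]; return np.degrees(np.arctan2(y[1],y[0]))
def go(P,yawdeg,s=None,pr=True):  # tool-y direction -> shift/turn in tool axes
    s=s or get_state(); Rt=R.from_rotvec(s["tool_rot"]).as_matrix()
    a=np.radians(yawdeg); y=np.array([np.cos(a),np.sin(a),0]); z=np.array([0,0,-1.]); G=np.c_[np.cross(y,z),y,z]
    d=Rt.T@(np.array(P)-s["position"])*1000; r=R.from_matrix(Rt.T@G).as_rotvec()
    if pr: print("go",np.round(P,3),"xyz",np.round(d,1),"dr",np.round(r,3))
    return d,r
E
python3 - <<'E'
from h import *
k=.7
print("tool y yaw",yaw_of(get_state()))
for nm,u,v,z in [("boxA",496,281,.05),("boxA end1",491,247,.026),("A end2",499,316,.026),("boxB",553,387,.05),("B e1",561,353,.026),("B e2",544,420,.026),
 ("nose tip",371,221,.026),("nose root",372,208,.026),("brL",346,210,.05),("brR",396,204,.05),
 ("trayTL",184,236,.016),("trTR",331,235,.016),("trBL",183,326,.016),("trBR",332,325,.016),
 ("cTL",210,357,.016),("cTR",310,360,.016),("cBL",208,394,.016),("cBR",307,399,.016),
 ("cj1",218,372,.05),("cj2",289,377,.05),("j1",367,317,.05),("j2",411,321,.05),("j3",392,356,.05),("j4",439,349,.05),("blk",338,352,.05),("pur",333,386,.05)]:
    print(nm,np.round(pt("top",u*k,v*k,z)[:2],3))
E
```

```text
tool y yaw -65.88992194728526
boxA [ 0.567 -0.207]
boxA end1 [ 0.637 -0.203]
A end2 [ 0.502 -0.215]
boxB [ 0.366 -0.309]
B e1 [ 0.429 -0.333]
B e2 [ 0.301 -0.296]
nose tip [0.692 0.031]
nose root [0.717 0.028]
brL [0.708 0.077]
brR [ 0.719 -0.019]
trayTL [0.669 0.401]
trTR [0.667 0.111]
trBL [0.491 0.401]
trBR [0.489 0.11 ]
cTL [0.43  0.348]
cTR [0.422 0.153]
cBL [0.359 0.351]
cBR [0.346 0.159]
cj1 [0.403 0.321]
cj2 [0.391 0.187]
j1 [0.502 0.039]
j2 [ 0.494 -0.045]
j3 [ 0.428 -0.008]
j4 [ 0.44  -0.097]
blk [0.437 0.094]
pur [0.373 0.104]
```

```bash
python3 - <<'E'
from h import *
go((.62,-.08,.24),-88)
E
```

```text
go [ 0.62 -0.08  0.24] xyz [ 533.3 -323.3   -0.9] dr [-0.002  0.     0.386]
```

Emit:
send_rows(
  xyz=[
    [20, -12, 0],
    [50, -30, 0],
    [82, -50, 0],
    [115, -70, 0],
    [147, -89, 0],
    [180, -109, 0],
    [212, -129, 0],
    [240, -146, 0],
    [260, -158, 0],
    [267, -162, 0],
  ],
  dr=[
    [0, 0, 0],
    [0, 0, 0],
    [0, 0, 0],
    [0, 0, 0],
    [0, 0, 0],
    [0, 0, 0],
    [0, 0, 0],
    [0, 0, 0],
    [0, 0, 0],
    [0, 0, 0],
  ],
)

```text
time: 0.93
position: [0.4458, -0.3315, 0.2394]
tool_rot: [-3.068, -0.667, -0.002]
ft_force: [0.7, 1.0, -0.3]
grip_width: 0.998
grip_force: 0.0
```

Emit:
send_rows(
  xyz=[
    [20, -12, 0],
    [50, -30, 0],
    [82, -50, 0],
    [115, -70, 0],
    [147, -89, 0],
    [180, -109, 0],
    [212, -129, 0],
    [240, -146, 0],
    [260, -158, 0],
    [266, -161, 0],
  ],
  dr=[
    [0, 0, 0.04],
    [0, 0, 0.08],
    [0, 0, 0.12],
    [0, 0, 0.16],
    [0, 0, 0.2],
    [0, 0, 0.24],
    [0, 0, 0.28],
    [0, 0, 0.32],
    [0, 0, 0.36],
    [0, 0, 0.386],
  ],
)

```text
time: 1.77
position: [0.6216, -0.0762, 0.2388]
tool_rot: [-3.138, -0.06, -0.0]
ft_force: [0.5, 0.4, -0.2]
grip_width: 1.003
grip_force: 0.0
```

```bash
python3 - <<'E'
from h import *
s=get_state(); im=get_image("wrist"); print(s["position"],yaw_of(s),s["joint_positions"].round(2),s["time"])
np.save("s1.npy",s,allow_pickle=True)
cv2.imwrite("pics/w1_raw.png",im[:,:,::-1]); cv2.imwrite("pics/w1.png",cv2.resize(im[:,:,::-1],(800,600),interpolation=cv2.INTER_CUBIC))
E
```

```text
[ 0.62156157 -0.07621959  0.23881425] -87.80167397430318 [ 0.43  0.3  -0.44  1.5   0.13  1.37 -1.54] 1.7667
```

View pics/w1.png

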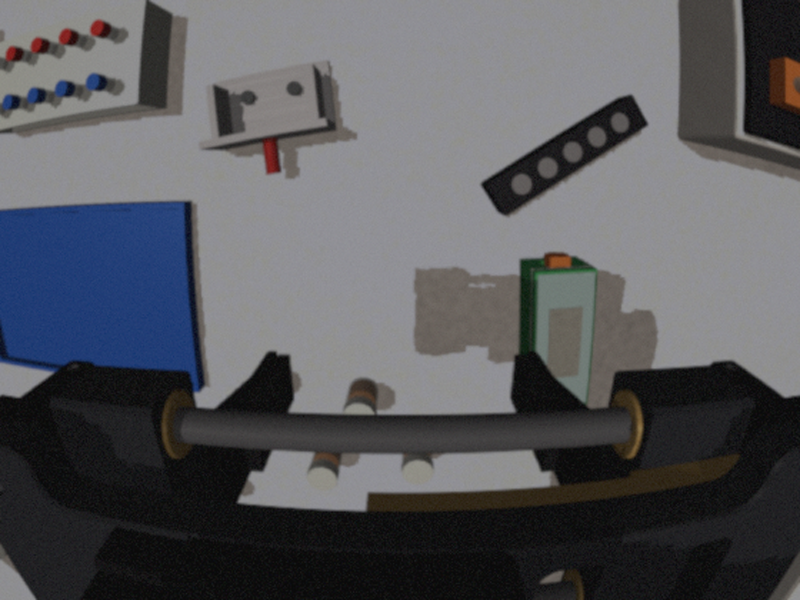

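Wrist view: bracket at (265,105) with its red nose tip at (272,172), box A at (562,320) with its far button at (557,260), and three jars behind the fingers. I'll enlarge the bracket and box A.

```bash
python3 - <<'E'
import cv2,numpy as np
im=cv2.imread("pics/w1_raw.png")
a=im[35:135,135:245]; b=im[170:290,350:430]
A=cv2.resize(a,None,fx=4,fy=4,interpolation=cv2.INTER_CUBIC);B=cv2.resize(b,None,fx=4,fy=4,interpolation=cv2.INTER_CUBIC)
o=np.zeros((480,760,3),np.uint8);o[:400,:440]=A;o[:480,440:760]=B;cv2.imwrite("pics/w1c.png",cv2.convertScaleAbs(o,alpha=1.4))
E
```

```text
(no output)
```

View pics/w1c.png

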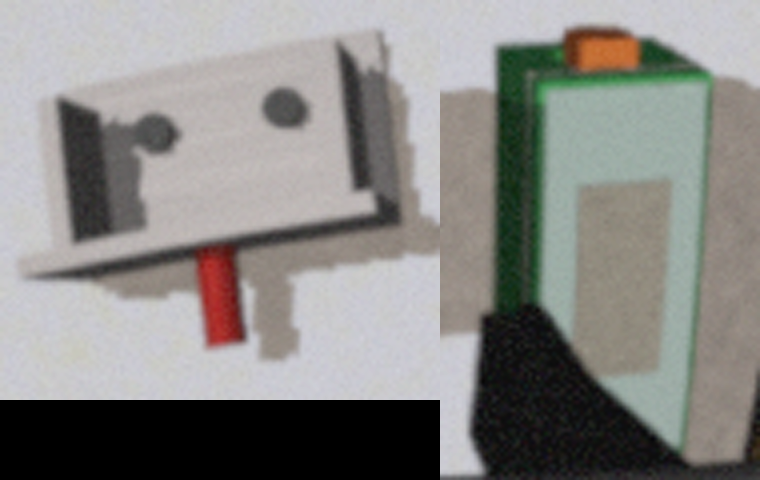

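```bash
python3 - <<'E'
from h import *
s=np.load("s1.npy",allow_pickle=True).item()
P=lambda u,v,z: pt("wrist",u,v,z,s)
a=lambda x,y:(135+x/4,35+y/4); b=lambda x,y:(350+(x-440)/4,170+y/4)
L=P(*a(25,275),.05);Rr=P(*a(378,208),.05); tip=P(*a(226,345),.028); root=P(*a(216,250),.028)
print("upr",L,Rr,np.linalg.norm(L-Rr)); d=(L-Rr); print("bracket yaw",np.degrees(np.arctan2(-d[0],d[1])))
print("nose",tip,root)
fl=P(*b(532,74),.05);fr=P(*b(712,74),.05);nr=P(*b(690,455),.05); print("box",fl,fr,np.linalg.norm(fl-fr),nr,np.linalg.norm(fr-nr))
d=fr-nr; print("box yaw",np.degrees(np.arctan2(d[1],d[0]))); e=fl-fr; print(np.degrees(np.arctan2(-e[0],e[1])), "ctr", (fl+fr)/2-.06*d/np.linalg.norm(d))
bt=P(*b(600,50),.026); print("btn",bt)
# jars in top view etc.
E
```

```text
upr [0.71521011 0.07664017 0.05      ] [ 0.73001931 -0.02076673  0.05      ] 0.09852621951803103
bracket yaw 8.644725038438139
nose [0.69404132 0.02499032 0.028     ] [0.72080297 0.02825459 0.028     ]
box [ 0.62986482 -0.17623697  0.05      ] [ 0.6327986  -0.22977374  0.05      ] 0.05361710261125891 [ 0.51220465 -0.24525929  0.05      ] 0.12158413294117511
box yaw 7.31734181091298
3.136626476200108 ctr [ 0.57182035 -0.21064724  0.05      ]
btn [ 0.63289912 -0.20364832  0.026     ]
```

```bash
python3 - <<'E'
from h import *
go((.571,-.209,.10),-83.5); go((.571,-.209,.028),-83.5)
E
```

```text
go [ 0.571 -0.209  0.1  ] xyz [-55.3 130.3 138.4] dr [-0.002  0.    -0.076]
go [ 0.571 -0.209  0.028] xyz [-55.3 130.5 210.4] dr [-0.002  0.    -0.076]
```

Emit:
send_rows(
  xyz=[
    [-8, 20, 20],
    [-18, 42, 44],
    [-28, 66, 70],
    [-38, 90, 95],
    [-47, 112, 118],
    [-53, 125, 132],
    [-55, 130, 138],
    [-55, 130, 138],
    [-55, 130, 138],
    [-55, 130, 138],
  ],
  dr=[
    [0, 0, -0.01],
    [0, 0, -0.02],
    [0, 0, -0.03],
    [0, 0, -0.04],
    [0, 0, -0.05],
    [0, 0, -0.06],
    [0, 0, -0.076],
    [0, 0, -0.076],
    [0, 0, -0.076],
    [0, 0, -0.076],
  ],
  jaw=87,
)

```text
time: 2.65
position: [0.5711, -0.2115, 0.103]
tool_rot: [3.136, 0.176, 0.004]
ft_force: [-0.2, 1.5, 0.6]
grip_width: 0.998
grip_force: 0.0
```

```bash
python3 - <<'E'
from h import *
go((.571,-.209,.028),-83.5)
s=get_state();im=get_image("wrist")
for p in [(.571,-.209,.05),(.571+.06,-.209+.007,.05)]: print(proj("wrist",p,s))
cv2.imwrite("pics/w2.png",cv2.resize(im[:,:,::-1],(800,600)))
E
```

```text
go [ 0.571 -0.209  0.028] xyz [-0.  -2.5 75. ] dr [ 0.    -0.003 -0.001]
[274.80394336 240.56355256]
[273.8614007 147.961354 ]
```

View pics/w2.png

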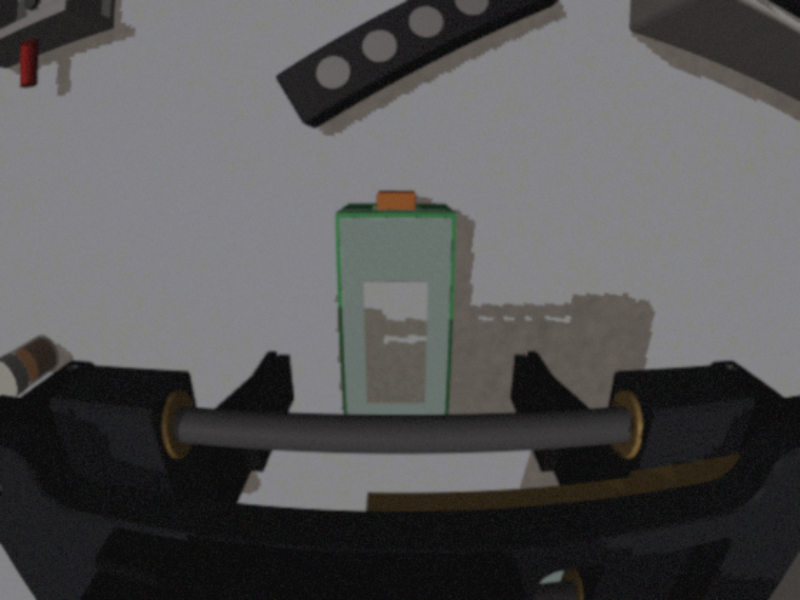

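The box sits squarely between the fingers (edges at 340 and 455, fingers at 290 and 513), with its far edge where predicted. Descending to grasp it.

Emit:
send_rows(
  xyz=[
    [0, -1, 10],
    [0, -2, 22],
    [0, -2.5, 36],
    [0, -2.5, 50],
    [0, -2.5, 62],
    [0, -2.5, 70],
    [0, -2.5, 74],
    [0, -2.5, 75],
    [0, -2.5, 75],
    [0, -2.5, 75],
  ],
  dr=[
    [0, 0, 0],
    [0, 0, 0],
    [0, 0, 0],
    [0, 0, 0],
    [0, 0, 0],
    [0, 0, 0],
    [0, 0, 0],
    [0, 0, 0],
    [0, 0, 0],
    [0, 0, 0],
  ],
)

```text
time: 3.53
position: [0.5699, -0.2103, 0.0271]
tool_rot: [3.136, 0.174, 0.002]
ft_force: [-0.7, -0.9, -0.0]
grip_width: 1.003
grip_force: 0.0
```

Emit:
send_rows(
  xyz=[
    [0, 0, 0],
    [0, 0, 0],
    [0, 0, 0],
    [0, 0, 0],
    [0, 0, 0],
    [0, 0, 0],
    [0, 0, 0],
    [0, 0, 0],
    [0, 0, 0],
    [0, 0, 0],
  ],
  dr=[
    [0, 0, 0],
    [0, 0, 0],
    [0, 0, 0],
    [0, 0, 0],
    [0, 0, 0],
    [0, 0, 0],
    [0, 0, 0],
    [0, 0, 0],
    [0, 0, 0],
    [0, 0, 0],
  ],
  jaw=40,
  grip_force=50,
)

```text
time: 4.37
position: [0.5693, -0.2098, 0.0266]
tool_rot: [-3.136, -0.174, 0.0]
ft_force: [-1.0, 1.8, 2.2]
grip_width: 0.591
grip_force: 50.0
```

```bash
python3 - <<'E'
from h import *
s=get_state(); print(s["position"],yaw_of(s))
a=np.radians(8.);T=np.array([.695,.024]);d=np.array([np.cos(a),np.sin(a)])
# standoff: box centre 85mm before tip -> button 17mm short
for k in (.09,.053): 
    c=T-k*d; go((c[0],c[1],.0295),-82,s); 
go((.571,-.209,.07),-83.5,s)
E
```

```text
[ 0.56932103 -0.2097637   0.02662155] -83.64063031966542
go [0.606 0.011 0.03 ] xyz [  60.8 -215.8   -2.8] dr [-0.     0.    -0.029]
go [0.643 0.017 0.03 ] xyz [  97.8 -216.9   -2.8] dr [-0.     0.    -0.029]
go [ 0.571 -0.209  0.07 ] xyz [  1.7  -0.6 -43.4] dr [-0.     0.    -0.002]
```

Emit:
send_rows(
  xyz=[
    [0, 0, -12],
    [2, -8, -24],
    [8, -30, -30],
    [17, -62, -30],
    [27, -97, -30],
    [37, -132, -30],
    [47, -167, -30],
    [55, -197, -30],
    [60, -212, -30],
    [61, -216, -30],
  ],
  dr=[
    [0, 0, 0],
    [0, 0, 0],
    [0, 0, 0],
    [0, 0, -0.01],
    [0, 0, -0.015],
    [0, 0, -0.02],
    [0, 0, -0.029],
    [0, 0, -0.029],
    [0, 0, -0.029],
    [0, 0, -0.029],
  ],
)

```text
time: 5.2
position: [0.6066, 0.0178, 0.0579]
tool_rot: [-3.13, -0.23, -0.003]
ft_force: [-0.2, -0.3, -3.7]
grip_width: 0.594
grip_force: 50.0
```

```bash
python3 - <<'E'
from h import *
s=get_state();im=get_image("wrist"); print(s["position"],yaw_of(s),s["grip_width"])
a=np.radians(8.);T=np.array([.695,.024]);d=np.array([np.cos(a),np.sin(a)])
for k in (.09,.053): 
    c=T-k*d; go((c[0],c[1],.028),-82,s)
for p in [(.695,.024,.032),(.72,.0275,.032)]: print("pred nose",proj("wrist",p,s))
np.save("s3.npy",s,allow_pickle=True);cv2.imwrite("pics/w3_raw.png",im[:,:,::-1]);cv2.imwrite("pics/w3.png",cv2.resize(im[20:260,120:440,::-1],(800,600),interpolation=cv2.INTER_CUBIC))
E
```

```text
[0.6066065  0.01782148 0.05787761] -81.5853200523239 0.5937162137465354
go [0.606 0.011 0.028] xyz [-1.7  6.3 29.9] dr [-0.003 -0.002  0.007]
go [0.643 0.017 0.028] xyz [35.3  6.5 29.9] dr [-0.003 -0.002  0.007]
pred nose [291.05308987 100.39916655]
pred nose [291.42363914  53.18906703]
```

View pics/w3.png

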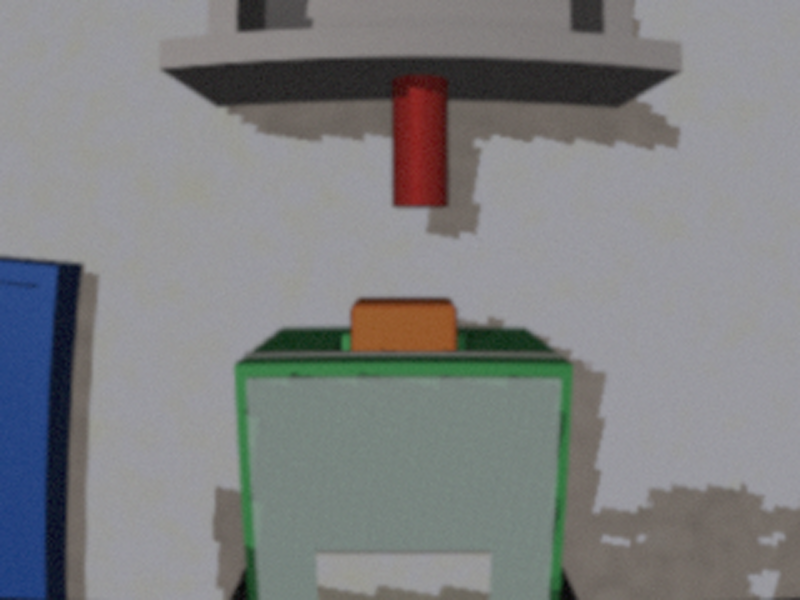

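Crop: the nose tip is at (420,205) and the button at (404,315), so yaw is parallel and the lateral offset is a few mm. The arm may still have been settling, so I'll lower it and re-measure.

Emit:
send_rows(
  xyz=[
    [0, 0, 5],
    [0, 0, 12],
    [0, 0, 19],
    [0, 0, 24],
    [0, 0, 27],
    [0, 0, 28],
    [0, 0, 28],
    [0, 0, 28],
    [0, 0, 28],
    [0, 0, 28],
  ],
  dr=[
    [0, 0, 0],
    [0, 0, 0],
    [0, 0, 0],
    [0, 0, 0],
    [0, 0, 0],
    [0, 0, 0],
    [0, 0, 0],
    [0, 0, 0],
    [0, 0, 0],
    [0, 0, 0],
  ],
)

```text
time: 6.08
position: [0.6064, 0.0113, 0.0289]
tool_rot: [3.134, 0.219, 0.001]
ft_force: [-0.8, -0.4, -3.1]
grip_width: 0.59
grip_force: 50.0
```

```bash
cat >> h.py <<'E'
def nose_lat(save=None):
    """lateral offset (tool y, mm) and gap of nose centre line from wrist image"""
    s=get_state(); im=get_image("wrist"); hsv=cv2.cvtColor(im,cv2.COLOR_RGB2HSV)
    if save: cv2.imwrite(save,im[:,:,::-1])
    def c(lo,hi,win):
        m=cv2.inRange(hsv,lo,hi); k=np.zeros_like(m); k[win]=m[win]; v,u=np.nonzero(k); return u,v
    W=(slice(10,240),slice(180,380))
    u,v=c((0,170,60),(5,255,255),W); u2,v2=c((174,170,60),(180,255,255),W); u=np.r_[u,u2];v=np.r_[v,v2]
    b,bv=c((7,150,60),(20,255,255),W)
    print("pos",s["position"].round(4),"yaw",yaw_of(s).round(2),"F",s["ft_force"].round(1),"gw",round(s["grip_width"]*87,1),"t",s["time"])
    Rt=R.from_rotvec(s["tool_rot"]).as_matrix()
    if len(u)>20:
        vt=np.percentile(v,98); row=v>vt-12
        P=pt("wrist",u[row].mean(),vt,.030,s); print("nose n",len(u),"tip",P.round(4),"in tool mm",(Rt.T@(P-s["position"])*1000).round(1))
    if len(b)>20:
        P=pt("wrist",(b.min()+b.max())/2,np.percentile(bv,50),.030,s); print("btn n",len(b),"v",bv.min(),bv.max(),"in tool",(Rt.T@(P-s["position"])*1000).round(1))
    return s
E
python3 -c "
from h import *
nose_lat('pics/w4_raw.png')"
```

```text
pos [0.6064 0.0113 0.0289] yaw -81.99 F [-0.8 -0.4 -3.1] gw 51.4 t 6.0833
nose n 1409 tip [0.6948 0.0257 0.03  ] in tool mm [89.5 -1.9 -1. ]
btn n 809 v 140 159 in tool [65.1  1.7 -1. ]
```

Emit:
send_rows(
  xyz=[
    [3, -1, 0],
    [7, -2, 1],
    [12, -3, 1],
    [17, -3, 1],
    [21, -3, 1],
    [25, -3, 1],
    [28, -3, 1],
    [31, -3, 1],
    [33, -3, 1],
    [34, -3, 1],
  ],
  dr=[
    [0, 0, 0],
    [0, 0, 0],
    [0, 0, 0],
    [0, 0, 0],
    [0, 0, 0],
    [0, 0, 0],
    [0, 0, 0],
    [0, 0, 0],
    [0, 0, 0],
    [0, 0, 0],
  ],
)

```text
time: 6.97
position: [0.6373, 0.0189, 0.0269]
tool_rot: [3.134, 0.22, -0.009]
ft_force: [-7.5, -0.0, 1.9]
grip_width: 0.596
grip_force: 50.0
```

```bash
python3 -c "
from h import *
nose_lat('pics/w5_raw.png')"
```

```text
pos [0.6373 0.0189 0.0269] yaw -81.98 F [-7.5 -0.   1.9] gw 51.9 t 6.9667
nose n 1264 tip [0.6987 0.0263 0.03  ] in tool mm [61.8  1.3 -3.5]
```

Emit:
send_rows(
  xyz=[
    [0.5, 0, 0],
    [1, 0, 0],
    [1.5, 0, 0],
    [2, 0, 0],
    [2.5, 0, 0],
    [3, 0, 0],
    [3.5, 0, 0],
    [4, 0, 0],
    [4, 0, 0],
    [4, 0, 0],
  ],
  dr=[
    [0, 0, 0],
    [0, 0, 0],
    [0, 0, 0],
    [0, 0, 0],
    [0, 0, 0],
    [0, 0, 0],
    [0, 0, 0],
    [0, 0, 0],
    [0, 0, 0],
    [0, 0, 0],
  ],
)

```text
time: 7.85
position: [0.6396, 0.0193, 0.027]
tool_rot: [3.133, 0.22, -0.014]
ft_force: [-11.0, -1.6, 3.8]
grip_width: 0.591
grip_force: 50.0
```

Emit:
send_rows(
  xyz=[
    [0.5, 0, 0],
    [1, 0, 0],
    [1.5, 0, 0],
    [2, 0, 0],
    [2.5, 0, 0],
    [3, 0, 0],
    [3.5, 0, 0],
    [4, 0, 0],
    [4, 0, 0],
    [4, 0, 0],
  ],
  dr=[
    [0, 0, 0],
    [0, 0, 0],
    [0, 0, 0],
    [0, 0, 0],
    [0, 0, 0],
    [0, 0, 0],
    [0, 0, 0],
    [0, 0, 0],
    [0, 0, 0],
    [0, 0, 0],
  ],
)

```text
time: 8.68
position: [0.6399, 0.0193, 0.0269]
tool_rot: [3.132, 0.219, -0.027]
ft_force: [-22.0, -2.9, 12.9]
grip_width: 0.595
grip_force: 50.0
```

Emit:
send_rows(
  xyz=[
    [0.5, 0, 0],
    [1, 0, 0],
    [1.5, 0, 0],
    [2, 0, 0],
    [2.5, 0, 0],
    [3, 0, 0],
    [3, 0, 0],
    [3, 0, 0],
    [3, 0, 0],
    [3, 0, 0],
  ],
  dr=[
    [0, 0, 0],
    [0, 0, 0],
    [0, 0, 0],
    [0, 0, 0],
    [0, 0, 0],
    [0, 0, 0],
    [0, 0, 0],
    [0, 0, 0],
    [0, 0, 0],
    [0, 0, 0],
  ],
)

```text
time: 9.52
position: [0.6402, 0.0193, 0.0265]
tool_rot: [3.131, 0.219, -0.036]
ft_force: [-28.1, -2.9, 16.7]
grip_width: 0.595
grip_force: 50.0
```

```bash
python3 -c "
from h import *
nose_lat('pics/w6_raw.png')
im=cv2.imread('pics/w6_raw.png'); cv2.imwrite('pics/w6.png',cv2.resize(im[20:260,120:440],(800,600),interpolation=cv2.INTER_CUBIC))"
```

```text
pos [0.6402 0.0193 0.0265] yaw -82.0 F [-28.1  -2.9  16.7] gw 51.8 t 9.5167
nose n 1121 tip [0.7006 0.0267 0.03  ] in tool mm [60.7  1.1 -4.9]
```

View pics/w6.png

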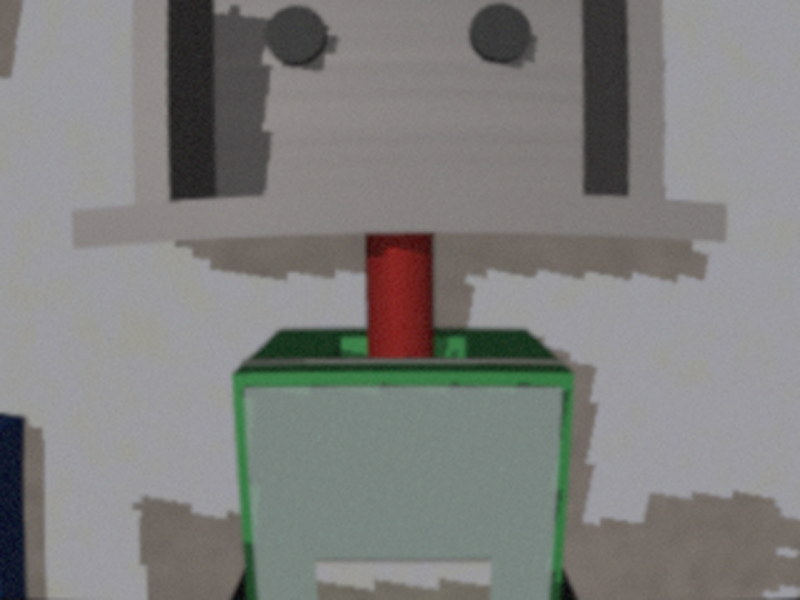

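The box is on the nose at 28 N against a hard stop, with the nose centred in the window and no button standing out. I'll back off and turn it end for end.

Emit:
send_rows(
  xyz=[
    [-3, 0, 0],
    [-7, 0, -1],
    [-13, 0, -2],
    [-20, 0, -4],
    [-27, 0, -7],
    [-34, 0, -11],
    [-40, 0, -14],
    [-44, 0, -16],
    [-45, 0, -16],
    [-45, 0, -16],
  ],
  dr=[
    [0, 0, 0],
    [0, 0, 0],
    [0, 0, 0],
    [0, 0, 0],
    [0, 0, 0],
    [0, 0, 0],
    [0, 0, 0],
    [0, 0, 0],
    [0, 0, 0],
    [0, 0, 0],
  ],
)

```text
time: 10.4
position: [0.6057, 0.0141, 0.044]
tool_rot: [3.134, 0.219, 0.001]
ft_force: [0.2, -0.1, -3.0]
grip_width: 0.595
grip_force: 50.0
```

Emit:
send_rows(
  xyz=[
    [0, 0, 0],
    [0, 0, 0],
    [0, 0, 0],
    [0, 0, 0],
    [0, 0, 0],
    [0, 0, 0],
    [0, 0, 0],
    [0, 0, 0],
    [0, 0, 0],
    [0, 0, 0],
  ],
  dr=[
    [0, 0, -0.1],
    [0, 0, -0.21],
    [0, 0, -0.32],
    [0, 0, -0.43],
    [0, 0, -0.54],
    [0, 0, -0.65],
    [0, 0, -0.76],
    [0, 0, -0.87],
    [0, 0, -0.97],
    [0, 0, -1.047],
  ],
)

```text
time: 11.23
position: [0.606, 0.0142, 0.0434]
tool_rot: [-2.6, -1.763, -0.0]
ft_force: [-0.1, -0.6, -2.8]
grip_width: 0.591
grip_force: 50.0
```

Emit:
send_rows(
  xyz=[
    [0, 0, 0],
    [0, 0, 0],
    [0, 0, 0],
    [0, 0, 0],
    [0, 0, 0],
    [0, 0, 0],
    [0, 0, 0],
    [0, 0, 0],
    [0, 0, 0],
    [0, 0, 0],
  ],
  dr=[
    [0, 0, -0.1],
    [0, 0, -0.21],
    [0, 0, -0.32],
    [0, 0, -0.43],
    [0, 0, -0.54],
    [0, 0, -0.65],
    [0, 0, -0.76],
    [0, 0, -0.87],
    [0, 0, -0.97],
    [0, 0, -1.047],
  ],
)

```text
time: 12.07
position: [0.606, 0.014, 0.0434]
tool_rot: [1.371, 2.826, 0.0]
ft_force: [0.7, -0.0, -4.1]
grip_width: 0.595
grip_force: 50.0
```

Emit:
send_rows(
  xyz=[
    [0, 0, 0],
    [0, 0, 0],
    [0, 0, 0],
    [0, 0, 0],
    [0, 0, 0],
    [0, 0, 0],
    [0, 0, 0],
    [0, 0, 0],
    [0, 0, 0],
    [0, 0, 0],
  ],
  dr=[
    [0, 0, -0.1],
    [0, 0, -0.21],
    [0, 0, -0.32],
    [0, 0, -0.43],
    [0, 0, -0.54],
    [0, 0, -0.65],
    [0, 0, -0.76],
    [0, 0, -0.87],
    [0, 0, -0.97],
    [0, 0, -1.047],
  ],
)

```text
time: 12.9
position: [0.6061, 0.0138, 0.0433]
tool_rot: [-0.224, 3.133, 0.0]
ft_force: [0.5, 0.2, -3.6]
grip_width: 0.595
grip_force: 50.0
```

Emit:
send_rows(
  xyz=[
    [0, 0, 2],
    [0, 0, 5],
    [0, 0, 8],
    [0, 0, 11],
    [0, 0, 13],
    [0, 0, 14],
    [0, 0, 14],
    [0, 0, 14],
    [0, 0, 14],
    [0, 0, 14],
  ],
  dr=[
    [0, 0, 0],
    [0, 0, 0],
    [0, 0, 0],
    [0, 0, 0],
    [0, 0, 0],
    [0, 0, 0],
    [0, 0, 0],
    [0, 0, 0],
    [0, 0, 0],
    [0, 0, 0],
  ],
)

```text
time: 13.73
position: [0.6058, 0.0143, 0.0297]
tool_rot: [-0.218, 3.134, -0.0]
ft_force: [-0.5, -0.5, -3.5]
grip_width: 0.591
grip_force: 50.0
```

```bash
python3 - <<'E'
from h import *
s=get_state();print(s["position"],yaw_of(s),s["grip_width"]*87,s["joint_positions"].round(2))
a=np.radians(8.2);T=np.array([.695,.0257]);d=np.array([np.cos(a),np.sin(a)])
for k in (.09,.053):c=T-k*d; go((c[0],c[1],.028),98.2,s)
im=get_image("top"); cv2.imwrite("pics/t2_raw.png",im[:,:,::-1]); w=get_image("wrist")
o=np.hstack([cv2.resize(im[100:330,120:420,::-1],(400,307)),cv2.resize(w[:,:,::-1],(400,300))[:307] if 0 else cv2.resize(w[:,:,::-1],(400,307))]); cv2.imwrite("pics/t2.png",o)
E
```

```text
[0.60581219 0.01429084 0.02973913] 97.96964474732275 51.419905167362586 [ 0.73  0.67 -1.04  1.75  0.64  1.1   1.19]
go [0.606 0.013 0.028] xyz [ 0.1 -1.4  1.7] dr [-0.     0.    -0.004]
go [0.643 0.018 0.028] xyz [-36.9  -1.3   1.8] dr [-0.     0.    -0.004]
```

View pics/t2.png

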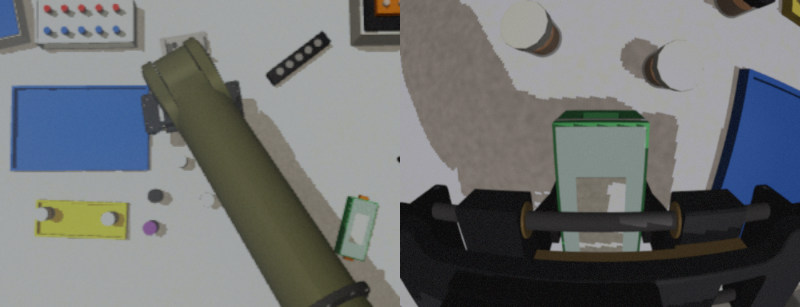

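The wrist view shows the pressed end (600,120) with no orange standing out, and the top view shows box B still in place. Pressing the other end now along the same line.

Emit:
send_rows(
  xyz=[
    [-3, 0, 0],
    [-7, 0, 1],
    [-12, 0, 1.5],
    [-17, 0, 1.5],
    [-21, 0, 1.5],
    [-25, 0, 1.5],
    [-28, 0, 1.5],
    [-31, 0, 1.5],
    [-34, 0, 1.5],
    [-36, 0, 1.5],
  ],
  dr=[
    [0, 0, 0],
    [0, 0, 0],
    [0, 0, 0],
    [0, 0, 0],
    [0, 0, 0],
    [0, 0, 0],
    [0, 0, 0],
    [0, 0, 0],
    [0, 0, 0],
    [0, 0, 0],
  ],
)

```text
time: 14.67
position: [0.6381, 0.0189, 0.0279]
tool_rot: [0.218, -3.126, 0.003]
ft_force: [-11.4, -2.9, 6.4]
grip_width: 0.599
grip_force: 50.0
```

Emit:
send_rows(
  xyz=[
    [-0.5, 0, 0],
    [-1, 0, 0],
    [-1.5, 0, 0],
    [-2, 0, 0],
    [-2.5, 0, 0],
    [-3, 0, 0],
    [-3.5, 0, 0],
    [-4, 0, 0],
    [-4, 0, 0],
    [-4, 0, 0],
  ],
  dr=[
    [0, 0, 0],
    [0, 0, 0],
    [0, 0, 0],
    [0, 0, 0],
    [0, 0, 0],
    [0, 0, 0],
    [0, 0, 0],
    [0, 0, 0],
    [0, 0, 0],
    [0, 0, 0],
  ],
)

```text
time: 15.5
position: [0.642, 0.0195, 0.0279]
tool_rot: [0.218, -3.126, 0.003]
ft_force: [-10.8, -2.1, 5.1]
grip_width: 0.595
grip_force: 50.0
```

Emit:
send_rows(
  xyz=[
    [-0.5, 0, 0],
    [-1, 0, 0],
    [-1.5, 0, 0],
    [-2, 0, 0],
    [-2.5, 0, 0],
    [-3, 0, 0],
    [-3.5, 0, 0],
    [-4, 0, 0],
    [-4, 0, 0],
    [-4, 0, 0],
  ],
  dr=[
    [0, 0, 0],
    [0, 0, 0],
    [0, 0, 0],
    [0, 0, 0],
    [0, 0, 0],
    [0, 0, 0],
    [0, 0, 0],
    [0, 0, 0],
    [0, 0, 0],
    [0, 0, 0],
  ],
)

```text
time: 16.33
position: [0.6428, 0.0196, 0.028]
tool_rot: [0.218, -3.119, 0.006]
ft_force: [-21.1, -4.5, 14.2]
grip_width: 0.593
grip_force: 50.0
```

Emit:
send_rows(
  xyz=[
    [-0.5, 0, 0],
    [-1, 0, 0],
    [-1.5, 0, 0],
    [-2, 0, 0],
    [-2.5, 0, 0],
    [-3, 0, 0],
    [-3.5, 0, 0],
    [-4, 0, 0],
    [-4, 0, 0],
    [-4, 0, 0],
  ],
  dr=[
    [0, 0, 0],
    [0, 0, 0],
    [0, 0, 0],
    [0, 0, 0],
    [0, 0, 0],
    [0, 0, 0],
    [0, 0, 0],
    [0, 0, 0],
    [0, 0, 0],
    [0, 0, 0],
  ],
)

```text
time: 17.17
position: [0.6437, 0.0197, 0.0266]
tool_rot: [0.218, -3.112, 0.007]
ft_force: [-26.4, -5.0, 13.0]
grip_width: 0.593
grip_force: 50.0
```

Emit:
send_rows(
  xyz=[
    [4, 0, 0],
    [9, 0, -1],
    [16, 0, -2],
    [24, 0, -4],
    [32, 0, -8],
    [40, 0, -16],
    [46, 0, -28],
    [50, 0, -42],
    [52, 0, -56],
    [52, 0, -62],
  ],
  dr=[
    [0, 0, 0],
    [0, 0, 0],
    [0, 0, 0],
    [0, 0, 0],
    [0, 0, 0],
    [0, 0, 0],
    [0, 0, 0],
    [0, 0, 0],
    [0, 0, 0],
    [0, 0, 0],
  ],
)

```text
time: 18.0
position: [0.603, 0.014, 0.0935]
tool_rot: [-0.218, 3.13, -0.001]
ft_force: [0.7, 0.0, -3.3]
grip_width: 0.595
grip_force: 50.0
```

```bash
python3 - <<'E'
from h import *
s=get_state();print(s["position"],yaw_of(s),s["grip_width"]*87,s["joint_positions"].round(2))
go((.579,.305,.09),90.4,s)
E
```

```text
[0.60295976 0.01396272 0.09352038] 97.97673637708229 51.76241474060377 [ 0.78  0.59 -1.1   1.71  0.56  1.19  1.24]
go [0.579 0.305 0.09 ] xyz [-16.6 291.5   3.3] dr [-0.001  0.004  0.132]
```

Emit:
send_rows(
  xyz=[
    [-1, 15, 0],
    [-3, 45, 0],
    [-5, 80, 0],
    [-7, 116, 0],
    [-9, 152, 0],
    [-11, 188, 0],
    [-13, 224, 0],
    [-15, 258, 0],
    [-16, 282, 0],
    [-16.6, 291.5, 0],
  ],
  dr=[
    [0, 0, 0.01],
    [0, 0, 0.02],
    [0, 0, 0.03],
    [0, 0, 0.05],
    [0, 0, 0.07],
    [0, 0, 0.08],
    [0, 0, 0.1],
    [0, 0, 0.12],
    [0, 0, 0.132],
    [0, 0, 0.132],
  ],
)

```text
time: 18.83
position: [0.5757, 0.3112, 0.0916]
tool_rot: [-0.02, 3.141, 0.008]
ft_force: [-0.8, 0.1, -2.8]
grip_width: 0.594
grip_force: 50.0
```

Emit:
send_rows(
  xyz=[
    [0, 0, 0],
    [0, 0, 3],
    [0, 0, 10],
    [0, 0, 20],
    [0, 0, 30],
    [0, 0, 39],
    [0, 0, 45],
    [0, 0, 48],
    [0, 0, 50],
    [0, 0, 50],
  ],
  dr=[
    [0, 0, 0],
    [0, 0, 0],
    [0, 0, 0],
    [0, 0, 0],
    [0, 0, 0],
    [0, 0, 0],
    [0, 0, 0],
    [0, 0, 0],
    [0, 0, 0],
    [0, 0, 0],
  ],
)

```text
time: 19.67
position: [0.5775, 0.3047, 0.0396]
tool_rot: [0.011, -3.141, 0.0]
ft_force: [0.2, -0.2, -3.1]
grip_width: 0.596
grip_force: 50.0
```

```bash
python3 - <<'E'
from h import *
s=get_state();im=get_image("wrist");print(s["position"],yaw_of(s),s["grip_width"]*87,s["joint_positions"].round(2),s["ft_force"])
cv2.imwrite("pics/w7_raw.png",im[:,:,::-1]);cv2.imwrite("pics/w7.png",cv2.resize(im[:,:,::-1],(640,480),interpolation=cv2.INTER_CUBIC))
for c in [(.669,.401),(.667,.111),(.491,.401),(.489,.11)]: print((proj("wrist",(*c,.016),s)*640/560).round())
E
```

```text
[0.57753082 0.3046769  0.03959704] 90.41854417441532 51.82133204723584 [ 0.19  0.72 -0.99  1.62  0.64  1.16  0.62] [ 0.23233271 -0.2052451  -3.13524383]
[470. 417.]
[ 60. 393.]
[521. 130.]
[ -0. 143.]
```

View pics/w7.png

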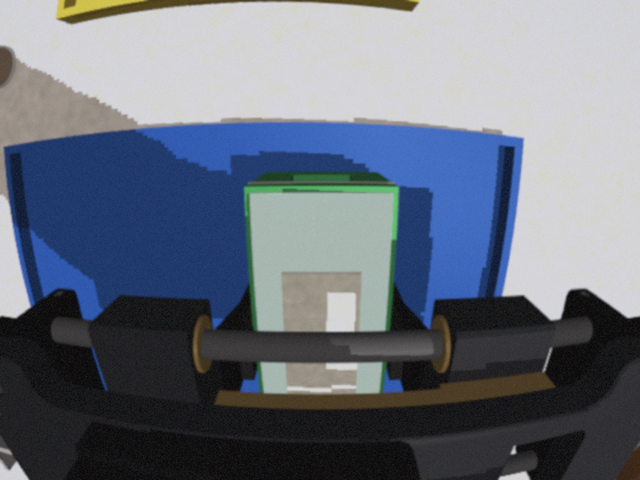

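The box is over the tray at (320,290), well inside its walls. Lowering and releasing.

Emit:
send_rows(
  xyz=[
    [0, 0, 1],
    [0, 0, 2],
    [0, 0, 3.5],
    [0, 0, 5],
    [0, 0, 6],
    [0, 0, 7],
    [0, 0, 7.5],
    [0, 0, 7.5],
    [0, 0, 7.5],
    [0, 0, 7.5],
  ],
  dr=[
    [0, 0, 0],
    [0, 0, 0],
    [0, 0, 0],
    [0, 0, 0],
    [0, 0, 0],
    [0, 0, 0],
    [0, 0, 0],
    [0, 0, 0],
    [0, 0, 0],
    [0, 0, 0],
  ],
)

```text
time: 20.55
position: [0.5777, 0.3047, 0.0326]
tool_rot: [-0.011, 3.141, -0.0]
ft_force: [1.0, -0.1, -3.8]
grip_width: 0.592
grip_force: 50.0
```

Emit:
send_rows(
  xyz=[
    [0, 0, 0],
    [0, 0, 0],
    [0, 0, 0],
    [0, 0, 0],
    [0, 0, 0],
    [0, 0, 0],
    [0, 0, 0],
    [0, 0, 0],
    [0, 0, 0],
    [0, 0, 0],
  ],
  dr=[
    [0, 0, 0],
    [0, 0, 0],
    [0, 0, 0],
    [0, 0, 0],
    [0, 0, 0],
    [0, 0, 0],
    [0, 0, 0],
    [0, 0, 0],
    [0, 0, 0],
    [0, 0, 0],
  ],
  jaw=76,
)

```text
time: 21.38
position: [0.5777, 0.3046, 0.0325]
tool_rot: [0.011, -3.142, 0.0]
ft_force: [-0.6, -0.0, 0.0]
grip_width: 0.872
grip_force: 0.0
```

Emit:
send_rows(
  xyz=[
    [0, 0, -8],
    [0, 0, -20],
    [0, 0, -40],
    [0, 0, -62],
    [0, 0, -86],
    [0, 0, -108],
    [0, 0, -128],
    [0, 0, -142],
    [0, 0, -150],
    [0, 0, -150],
  ],
  dr=[
    [0, 0, 0],
    [0, 0, 0],
    [0, 0, 0],
    [0, 0, 0],
    [0, 0, 0],
    [0, 0, 0],
    [0, 0, 0],
    [0, 0, 0],
    [0, 0, 0],
    [0, 0, 0],
  ],
)

```text
time: 22.22
position: [0.5784, 0.3054, 0.1849]
tool_rot: [-0.011, 3.139, 0.002]
ft_force: [0.8, 0.4, 0.7]
grip_width: 0.876
grip_force: 0.0
```

```bash
python3 - <<'E'
from h import *
s=get_state();im=get_image("wrist");t=get_image("top");print(s["position"],yaw_of(s),s["joint_positions"].round(2))
np.save("s8.npy",s,allow_pickle=True)
cv2.imwrite("pics/w8_raw.png",im[:,:,::-1]);cv2.imwrite("pics/t8_raw.png",t[:,:,::-1])
# box B in top image, lid mask
hsv=cv2.cvtColor(t,cv2.COLOR_RGB2HSV); m=cv2.inRange(hsv,(45,25,40),(90,255,255)); n,l,st,c=cv2.connectedComponentsWithStats(m)
for i in range(1,n):
    if st[i,4]>60: print(st[i],c[i].round(1),pt("top",*c[i],.04).round(3))
E
```

```text
[0.5783721  0.30544403 0.18490735] 90.41233941423042 [ 0.24  0.59 -1.09  1.49  0.53  1.38  0.7 ]
[154 177  19  45 244] [167.  206.8] [0.548 0.286 0.04 ]
[371 247  33  49 807] [386.1 270.5] [ 0.366 -0.309  0.04 ]
```

```bash
python3 - <<'E'
from h import *
s=get_state(); go((.50,.0,.185),82,s)
s2=dict(s); a=np.radians(82); y=np.array([np.cos(a),np.sin(a),0]);z=np.array([0,0,-1.]);s2["tool_rot"]=R.from_matrix(np.c_[np.cross(y,z),y,z]).as_rotvec();s2["position"]=np.array([.5,0,.185])
go((.372,-.305,.17),74,s2)
E
```

```text
go [0.5   0.    0.185] xyz [  79.7 -303.9   -2.8] dr [-0.001 -0.     0.147]
go [ 0.372 -0.305  0.17 ] xyz [  84.3 -319.8   15. ] dr [0.   0.   0.14]
```

Emit:
send_rows(
  xyz=[
    [4, -16, 0],
    [12, -46, 0],
    [21, -80, 0],
    [30, -115, 0],
    [40, -152, 0],
    [50, -189, 0],
    [59, -226, 0],
    [69, -262, 0],
    [77, -293, 0],
    [80, -304, 0],
  ],
  dr=[
    [0, 0, 0.01],
    [0, 0, 0.02],
    [0, 0, 0.04],
    [0, 0, 0.06],
    [0, 0, 0.08],
    [0, 0, 0.09],
    [0, 0, 0.11],
    [0, 0, 0.13],
    [0, 0, 0.147],
    [0, 0, 0.147],
  ],
)

```text
time: 23.15
position: [0.4978, -0.0063, 0.1807]
tool_rot: [-0.232, -3.129, 0.005]
ft_force: [0.1, 0.1, -0.3]
grip_width: 0.872
grip_force: 0.0
```

Emit:
send_rows(
  xyz=[
    [4, -16, 1],
    [12, -46, 2],
    [21, -80, 4],
    [30, -115, 6],
    [40, -152, 8],
    [50, -190, 10],
    [61, -230, 12],
    [71, -270, 14],
    [80, -305, 15],
    [84, -320, 15],
  ],
  dr=[
    [0, 0, 0.01],
    [0, 0, 0.02],
    [0, 0, 0.04],
    [0, 0, 0.06],
    [0, 0, 0.08],
    [0, 0, 0.09],
    [0, 0, 0.11],
    [0, 0, 0.13],
    [0, 0, 0.14],
    [0, 0, 0.14],
  ],
  jaw=87,
)

```text
time: 23.98
position: [0.3679, -0.3097, 0.1659]
tool_rot: [-0.45, -3.107, -0.001]
ft_force: [-0.9, 0.0, 0.5]
grip_width: 0.997
grip_force: 0.0
```

```bash
python3 - <<'E'
from h import *
s=get_state();im=get_image("wrist");print(s["position"],yaw_of(s),s["joint_positions"].round(2))
np.save("s9.npy",s,allow_pickle=True)
w8=cv2.imread("pics/w8_raw.png")
cv2.imwrite("pics/w9_raw.png",im[:,:,::-1])
cv2.imwrite("pics/w9.png",np.hstack([cv2.resize(im[:,:,::-1],(500,375)),cv2.resize(w8,(300,375))]))
E
```

```text
[ 0.36789967 -0.30972576  0.16594983] 73.53184841088084 [ 1.65  0.08 -1.03  1.92  0.08  1.18  1.87]
```

View pics/w9.png

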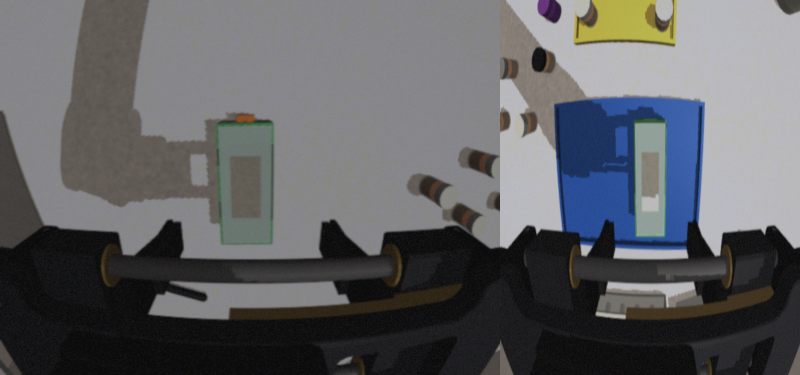

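Left: box B with its lid corners at (217,122), (272,122), (271,243) and (221,243), sitting slightly to the robot side of the fingers. Right: box A is upright in the tray.

```bash
python3 - <<'E'
from h import *
s=np.load("s9.npy",allow_pickle=True).item()
Q=[pt("wrist",u*1.12,v*1.12,.05,s) for u,v in [(217,122),(272,122),(271,243),(221,243)]]
for q in Q: print(q.round(4))
d=(Q[3]+Q[2]-Q[0]-Q[1])/2; c=sum(Q)/4; yw=np.degrees(np.arctan2(d[1],d[0])); print("c",c,"len",np.linalg.norm(d),np.linalg.norm(Q[0]-Q[1]),"yaw",yw)
s=get_state(); print(s["position"]); go((c[0],c[1],.10),yw+90); go((c[0],c[1],.028),yw+90)
E
```

```text
[ 0.299  -0.3226  0.05  ]
[ 0.3131 -0.2754  0.05  ]
[ 0.4284 -0.3081  0.05  ]
[ 0.4141 -0.3566  0.05  ]
c [ 0.36365507 -0.31566989  0.05      ] len 0.11991932137131806 0.04931076437151989 yaw -16.143449701856678
[ 0.36761711 -0.3107461   0.16601866]
go [ 0.364 -0.316  0.1  ] xyz [ 2.3 -5.9 66. ] dr [ 0.    -0.002 -0.007]
go [ 0.364 -0.316  0.028] xyz [  2.1  -5.9 138. ] dr [ 0.    -0.002 -0.007]
```

Emit:
send_rows(
  xyz=[
    [0, -1, 6],
    [1, -2, 14],
    [1, -4, 24],
    [2, -6, 35],
    [2, -8, 46],
    [2, -9, 56],
    [2, -9, 63],
    [2, -9, 66],
    [2, -9, 66],
    [2, -9, 66],
  ],
  dr=[
    [0, 0, 0],
    [0, 0, 0],
    [0, 0, 0],
    [0, 0, 0],
    [0, 0, 0],
    [0, 0, 0],
    [0, 0, 0],
    [0, 0, 0],
    [0, 0, 0],
    [0, 0, 0],
  ],
)

```text
time: 24.87
position: [0.368, -0.313, 0.1016]
tool_rot: [0.437, 3.111, 0.0]
ft_force: [0.1, 0.2, -0.1]
grip_width: 0.999
grip_force: 0.0
```

```bash
python3 - <<'E'
from h import *
s=get_state();go((.3637,-.3157,.028),73.9,s)
im=get_image("wrist")
hsv=cv2.cvtColor(im,cv2.COLOR_RGB2HSV); m=cv2.inRange(hsv,(45,25,40),(90,255,255)); n,l,st,c=cv2.connectedComponentsWithStats(m)
for i in range(1,n):
    if st[i,4]>60: print(st[i],c[i].round(1))
for sx in (-.06,.06):
  for sy in (-.026,.026):
    a=np.radians(-16.1);print(proj("wrist",(.3637+sx*np.cos(a)-sy*np.sin(a),-.3157+sx*np.sin(a)+sy*np.cos(a),.05),s).round())
E
```

```text
go [ 0.364 -0.316  0.028] xyz [ 3.4 -3.8 73.6] dr [0.    0.    0.002]
[ 235  138   87  153 4322] [275.1 194.6]
[235. 142.]
[320. 142.]
[242. 311.]
[314. 311.]
```

Emit:
send_rows(
  xyz=[
    [1, -1, 10],
    [2, -3, 22],
    [3, -4, 36],
    [3, -4, 50],
    [3, -4, 62],
    [3, -4, 70],
    [3, -4, 73],
    [3, -4, 74],
    [3, -4, 74],
    [3, -4, 74],
  ],
  dr=[
    [0, 0, 0],
    [0, 0, 0],
    [0, 0, 0],
    [0, 0, 0],
    [0, 0, 0],
    [0, 0, 0],
    [0, 0, 0],
    [0, 0, 0],
    [0, 0, 0],
    [0, 0, 0],
  ],
)

```text
time: 25.75
position: [0.3642, -0.3165, 0.0281]
tool_rot: [0.438, 3.11, -0.001]
ft_force: [0.5, -0.7, -0.3]
grip_width: 1.0
grip_force: 0.0
```

Emit:
send_rows(
  xyz=[
    [0, 0, 0],
    [0, 0, 0],
    [0, 0, 0],
    [0, 0, 0],
    [0, 0, 0],
    [0, 0, 0],
    [0, 0, 0],
    [0, 0, 0],
    [0, 0, 0],
    [0, 0, 0],
  ],
  dr=[
    [0, 0, 0],
    [0, 0, 0],
    [0, 0, 0],
    [0, 0, 0],
    [0, 0, 0],
    [0, 0, 0],
    [0, 0, 0],
    [0, 0, 0],
    [0, 0, 0],
    [0, 0, 0],
  ],
  jaw=40,
  grip_force=50,
)

```text
time: 26.58
position: [0.364, -0.3156, 0.0276]
tool_rot: [0.438, 3.111, 0.001]
ft_force: [0.1, 3.5, 3.6]
grip_width: 0.593
grip_force: 50.0
```

```bash
python3 - <<'E'
from h import *
s=get_state(); print(s["position"],yaw_of(s),s["grip_width"]*87,s["joint_positions"].round(2))
go((.45,-.15,.09),82,s); go((.604,.0141,.09),98.2,s)
E
```

```text
[ 0.36397928 -0.31561155  0.02761899] 73.98434935489281 51.58255964267589 [ 1.52  0.33 -0.94  2.05  0.33  0.92  1.68]
go [ 0.45 -0.15  0.09] xyz [-37.  183.  -62.3] dr [ 0.001 -0.    -0.14 ]
go [0.604 0.014 0.09 ] xyz [-139.7  383.2  -62.1] dr [ 0.001  0.    -0.423]
```

Emit:
send_rows(
  xyz=[
    [0, 0, -10],
    [0, 0, -30],
    [-2, 6, -50],
    [-8, 22, -66],
    [-18, 48, -76],
    [-31, 84, -78],
    [-45, 122, -78],
    [-58, 158, -78],
    [-67, 183, -78],
    [-70, 190, -78],
  ],
  dr=[
    [0, 0, 0],
    [0, 0, 0],
    [0, 0, 0],
    [0, 0, 0],
    [0, 0, 0],
    [0, 0, 0],
    [0, 0, 0],
    [0, 0, 0],
    [0, 0, 0],
    [0, 0, 0],
  ],
)

```text
time: 27.42
position: [0.4858, -0.148, 0.1063]
tool_rot: [0.427, 3.11, 0.003]
ft_force: [0.8, 0.6, -3.6]
grip_width: 0.591
grip_force: 50.0
```

Emit:
send_rows(
  xyz=[
    [-4, 12, 0],
    [-12, 34, 0],
    [-22, 60, 0],
    [-32, 88, 0],
    [-42, 116, 0],
    [-52, 143, 0],
    [-60, 167, 0],
    [-66, 184, 0],
    [-70, 193, 0],
    [-70, 193, 0],
  ],
  dr=[
    [0, 0, -0.03],
    [0, 0, -0.08],
    [0, 0, -0.13],
    [0, 0, -0.18],
    [0, 0, -0.23],
    [0, 0, -0.28],
    [0, 0, -0.33],
    [0, 0, -0.38],
    [0, 0, -0.423],
    [0, 0, -0.423],
  ],
)

```text
time: 28.25
position: [0.6046, 0.0147, 0.1054]
tool_rot: [-0.231, 3.133, 0.002]
ft_force: [-0.8, 0.4, -3.7]
grip_width: 0.592
grip_force: 50.0
```

Emit:
send_rows(
  xyz=[
    [0, 0, 5],
    [0, 0, 14],
    [0, 0, 26],
    [0, 0, 40],
    [0, 0, 54],
    [0, 0, 64],
    [0, 0, 70],
    [0, 0, 73],
    [0, 0, 73],
    [0, 0, 73],
  ],
  dr=[
    [0, 0, 0],
    [0, 0, 0],
    [0, 0, 0],
    [0, 0, 0],
    [0, 0, 0],
    [0, 0, 0],
    [0, 0, 0],
    [0, 0, 0],
    [0, 0, 0],
    [0, 0, 0],
  ],
)

```text
time: 29.08
position: [0.6043, 0.0136, 0.0328]
tool_rot: [-0.225, 3.133, 0.0]
ft_force: [-0.6, 0.2, -4.2]
grip_width: 0.594
grip_force: 50.0
```

```bash
python3 - <<'E'
from h import *
s=get_state(); print(s["position"],yaw_of(s),s["grip_width"]*87,s["ft_force"],s["joint_positions"].round(2))
go((.604,.0141,.029),98.2,s)
E
```

```text
[0.60434827 0.01356662 0.03277689] 98.22293332445395 51.64238882073651 [-0.60961237  0.1674889  -4.17844499] [ 0.71  0.64 -1.    1.75  0.6   1.09  1.22]
go [0.604 0.014 0.029] xyz [0.3 0.6 3.8] dr [0.    0.001 0.   ]
```

Emit:
send_rows(
  xyz=[
    [-3, 0, 1],
    [-7, 0.5, 3],
    [-12, 0.5, 4],
    [-17, 0.5, 4],
    [-21, 0.5, 4],
    [-25, 0.5, 4],
    [-28, 0.5, 4],
    [-31, 0.5, 4],
    [-34, 0.5, 4],
    [-36, 0.5, 4],
  ],
  dr=[
    [0, 0, 0],
    [0, 0, 0],
    [0, 0, 0],
    [0, 0, 0],
    [0, 0, 0],
    [0, 0, 0],
    [0, 0, 0],
    [0, 0, 0],
    [0, 0, 0],
    [0, 0, 0],
  ],
)

```text
time: 29.92
position: [0.6379, 0.0187, 0.028]
tool_rot: [0.225, -3.129, 0.001]
ft_force: [-6.1, -1.1, -0.4]
grip_width: 0.593
grip_force: 50.0
```

Emit:
send_rows(
  xyz=[
    [-0.5, 0, 0],
    [-1, 0, 0],
    [-1.5, 0, 0],
    [-2, 0, 0],
    [-2.5, 0, 0],
    [-3, 0, 0],
    [-3.5, 0, 0],
    [-4, 0, 0],
    [-4, 0, 0],
    [-4, 0, 0],
  ],
  dr=[
    [0, 0, 0],
    [0, 0, 0],
    [0, 0, 0],
    [0, 0, 0],
    [0, 0, 0],
    [0, 0, 0],
    [0, 0, 0],
    [0, 0, 0],
    [0, 0, 0],
    [0, 0, 0],
  ],
)

```text
time: 30.75
position: [0.6413, 0.0192, 0.028]
tool_rot: [0.225, -3.128, 0.002]
ft_force: [-6.3, -2.1, 0.1]
grip_width: 0.592
grip_force: 50.0
```

Emit:
send_rows(
  xyz=[
    [-0.5, 0, 0],
    [-1, 0, 0],
    [-1.5, 0, 0],
    [-2, 0, 0],
    [-2.5, 0, 0],
    [-3, 0, 0],
    [-3.5, 0, 0],
    [-4, 0, 0],
    [-4, 0, 0],
    [-4, 0, 0],
  ],
  dr=[
    [0, 0, 0],
    [0, 0, 0],
    [0, 0, 0],
    [0, 0, 0],
    [0, 0, 0],
    [0, 0, 0],
    [0, 0, 0],
    [0, 0, 0],
    [0, 0, 0],
    [0, 0, 0],
  ],
)

```text
time: 31.58
position: [0.6415, 0.0193, 0.0281]
tool_rot: [0.224, -3.119, 0.005]
ft_force: [-19.5, -3.6, 11.1]
grip_width: 0.593
grip_force: 50.0
```

Emit:
send_rows(
  xyz=[
    [-0.5, 0, 0],
    [-1, 0, 0],
    [-1.5, 0, 0],
    [-2, 0, 0],
    [-2.5, 0, 0],
    [-2.5, 0, 0],
    [-2.5, 0, 0],
    [-2.5, 0, 0],
    [-2.5, 0, 0],
    [-2.5, 0, 0],
  ],
  dr=[
    [0, 0, 0],
    [0, 0, 0],
    [0, 0, 0],
    [0, 0, 0],
    [0, 0, 0],
    [0, 0, 0],
    [0, 0, 0],
    [0, 0, 0],
    [0, 0, 0],
    [0, 0, 0],
  ],
)

```text
time: 32.42
position: [0.6418, 0.0192, 0.0277]
tool_rot: [0.224, -3.114, 0.007]
ft_force: [-23.5, -4.5, 13.0]
grip_width: 0.596
grip_force: 50.0
```

Emit:
send_rows(
  xyz=[
    [3, 0, 0],
    [7, 0, -1],
    [13, 0, -2],
    [20, 0, -4],
    [27, 0, -7],
    [34, 0, -11],
    [40, 0, -14],
    [45, 0, -16],
    [47, 0, -16],
    [47, 0, -16],
  ],
  dr=[
    [0, 0, 0],
    [0, 0, 0],
    [0, 0, 0],
    [0, 0, 0],
    [0, 0, 0],
    [0, 0, 0],
    [0, 0, 0],
    [0, 0, 0],
    [0, 0, 0],
    [0, 0, 0],
  ],
)

```text
time: 33.25
position: [0.6031, 0.0133, 0.0448]
tool_rot: [-0.224, 3.133, -0.001]
ft_force: [-0.8, -0.9, -3.8]
grip_width: 0.593
grip_force: 50.0
```

Emit:
send_rows(
  xyz=[
    [0, 0, 0],
    [0, 0, 0],
    [0, 0, 0],
    [0, 0, 0],
    [0, 0, 0],
    [0, 0, 0],
    [0, 0, 0],
    [0, 0, 0],
    [0, 0, 0],
    [0, 0, 0],
  ],
  dr=[
    [0, 0, 0.1],
    [0, 0, 0.21],
    [0, 0, 0.32],
    [0, 0, 0.43],
    [0, 0, 0.54],
    [0, 0, 0.65],
    [0, 0, 0.76],
    [0, 0, 0.87],
    [0, 0, 0.97],
    [0, 0, 1.047],
  ],
)

```text
time: 34.08
position: [0.6037, 0.0139, 0.0444]
tool_rot: [1.378, 2.823, 0.0]
ft_force: [0.1, -0.4, -3.1]
grip_width: 0.594
grip_force: 50.0
```

Emit:
send_rows(
  xyz=[
    [0, 0, 0],
    [0, 0, 0],
    [0, 0, 0],
    [0, 0, 0],
    [0, 0, 0],
    [0, 0, 0],
    [0, 0, 0],
    [0, 0, 0],
    [0, 0, 0],
    [0, 0, 0],
  ],
  dr=[
    [0, 0, 0.1],
    [0, 0, 0.21],
    [0, 0, 0.32],
    [0, 0, 0.43],
    [0, 0, 0.54],
    [0, 0, 0.65],
    [0, 0, 0.76],
    [0, 0, 0.87],
    [0, 0, 0.97],
    [0, 0, 1.047],
  ],
)

```text
time: 34.92
position: [0.6036, 0.0142, 0.0443]
tool_rot: [-2.605, -1.756, -0.0]
ft_force: [0.1, -0.1, -3.5]
grip_width: 0.595
grip_force: 50.0
```

Emit:
send_rows(
  xyz=[
    [0, 0, 0],
    [0, 0, 0],
    [0, 0, 0],
    [0, 0, 0],
    [0, 0, 0],
    [0, 0, 0],
    [0, 0, 0],
    [0, 0, 0],
    [0, 0, 0],
    [0, 0, 0],
  ],
  dr=[
    [0, 0, 0.1],
    [0, 0, 0.21],
    [0, 0, 0.32],
    [0, 0, 0.43],
    [0, 0, 0.54],
    [0, 0, 0.65],
    [0, 0, 0.76],
    [0, 0, 0.87],
    [0, 0, 0.97],
    [0, 0, 1.047],
  ],
)

```text
time: 35.75
position: [0.6035, 0.0143, 0.0442]
tool_rot: [-3.134, -0.22, 0.0]
ft_force: [0.2, 0.2, -3.4]
grip_width: 0.595
grip_force: 50.0
```

Emit:
send_rows(
  xyz=[
    [0, 0, 2],
    [0, 0, 5],
    [0, 0, 8],
    [0, 0, 10],
    [0, 0, 12],
    [0, 0, 13],
    [0, 0, 13],
    [0, 0, 13],
    [0, 0, 13],
    [0, 0, 13],
  ],
  dr=[
    [0, 0, 0],
    [0, 0, 0],
    [0, 0, 0],
    [0, 0, 0],
    [0, 0, 0],
    [0, 0, 0],
    [0, 0, 0],
    [0, 0, 0],
    [0, 0, 0],
    [0, 0, 0],
  ],
)

```text
time: 36.58
position: [0.6036, 0.0137, 0.0317]
tool_rot: [3.133, 0.226, 0.0]
ft_force: [-0.2, 0.2, -3.7]
grip_width: 0.591
grip_force: 50.0
```

```bash
python3 -c "
from h import *
s=nose_lat('pics/w10_raw.png');print(s['joint_positions'].round(2));go((.604,.0141,.029),-81.8,s)"
```

```text
pos [0.6036 0.0137 0.0317] yaw -81.75 F [-0.2  0.2 -3.7] gw 51.4 t 36.5833
nose n 1346 tip [0.6948 0.0256 0.03  ] in tool mm [91.9  1.3  1.7]
btn n 724 v 145 162 in tool [62.9  1.9  1.7]
[ 0.27  0.44 -0.41  1.77  0.2   0.98 -1.65]
go [0.604 0.014 0.029] xyz [ 0.5 -0.4  2.7] dr [ 0.    -0.     0.001]
```

Emit:
send_rows(
  xyz=[
    [3, 0, 1],
    [7, 0, 2],
    [12, 0, 3],
    [17, 0, 3],
    [21, 0, 3],
    [25, 0, 3],
    [28, 0, 3],
    [31, 0, 3],
    [34, 0, 3],
    [36, 0, 3],
  ],
  dr=[
    [0, 0, 0],
    [0, 0, 0],
    [0, 0, 0],
    [0, 0, 0],
    [0, 0, 0],
    [0, 0, 0],
    [0, 0, 0],
    [0, 0, 0],
    [0, 0, 0],
    [0, 0, 0],
  ],
)

```text
time: 37.47
position: [0.6356, 0.0184, 0.0286]
tool_rot: [3.132, 0.226, -0.014]
ft_force: [-12.9, -1.1, 9.4]
grip_width: 0.593
grip_force: 50.0
```

Emit:
send_rows(
  xyz=[
    [0.5, 0, 0],
    [1, 0, 0],
    [1.5, 0, 0],
    [2, 0, 0],
    [2.5, 0, 0],
    [3, 0, 0],
    [3.5, 0, 0],
    [4, 0, 0],
    [4, 0, 0],
    [4, 0, 0],
  ],
  dr=[
    [0, 0, 0],
    [0, 0, 0],
    [0, 0, 0],
    [0, 0, 0],
    [0, 0, 0],
    [0, 0, 0],
    [0, 0, 0],
    [0, 0, 0],
    [0, 0, 0],
    [0, 0, 0],
  ],
)

```text
time: 38.3
position: [0.639, 0.0189, 0.0286]
tool_rot: [3.132, 0.226, -0.015]
ft_force: [-13.3, -1.0, 8.4]
grip_width: 0.595
grip_force: 50.0
```

Emit:
send_rows(
  xyz=[
    [0.5, 0, 0],
    [1, 0, 0],
    [1.5, 0, 0],
    [2, 0, 0],
    [2.5, 0, 0],
    [3, 0, 0],
    [3.5, 0, 0],
    [4, 0, 0],
    [4, 0, 0],
    [4, 0, 0],
  ],
  dr=[
    [0, 0, 0],
    [0, 0, 0],
    [0, 0, 0],
    [0, 0, 0],
    [0, 0, 0],
    [0, 0, 0],
    [0, 0, 0],
    [0, 0, 0],
    [0, 0, 0],
    [0, 0, 0],
  ],
)

```text
time: 39.13
position: [0.6412, 0.0192, 0.0286]
tool_rot: [3.132, 0.225, -0.021]
ft_force: [-19.2, -2.0, 13.0]
grip_width: 0.596
grip_force: 50.0
```

Emit:
send_rows(
  xyz=[
    [0.5, 0, 0],
    [1, 0, 0],
    [1.5, 0, 0],
    [2, 0, 0],
    [2.5, 0, 0],
    [3, 0, 0],
    [3.5, 0, 0],
    [4, 0, 0],
    [4, 0, 0],
    [4, 0, 0],
  ],
  dr=[
    [0, 0, 0],
    [0, 0, 0],
    [0, 0, 0],
    [0, 0, 0],
    [0, 0, 0],
    [0, 0, 0],
    [0, 0, 0],
    [0, 0, 0],
    [0, 0, 0],
    [0, 0, 0],
  ],
)

```text
time: 39.97
position: [0.642, 0.0192, 0.0274]
tool_rot: [3.131, 0.225, -0.033]
ft_force: [-24.5, -3.1, 14.3]
grip_width: 0.597
grip_force: 50.0
```

```bash
python3 -c "
from h import *
nose_lat('pics/w11_raw.png')
a,b=cv2.imread('pics/w6_raw.png'),cv2.imread('pics/w11_raw.png'); f=lambda i:cv2.resize(i[60:220,180:380],(400,320),interpolation=cv2.INTER_CUBIC)
cv2.imwrite('pics/w11.png',np.hstack([f(a),f(b)]))"
```

```text
pos [0.642  0.0192 0.0274] yaw -81.78 F [-24.5  -3.1  14.3] gw 52.0 t 39.9667
nose n 1100 tip [0.7007 0.0267 0.03  ] in tool mm [59.2  1.  -3.8]
```

View pics/w11.png

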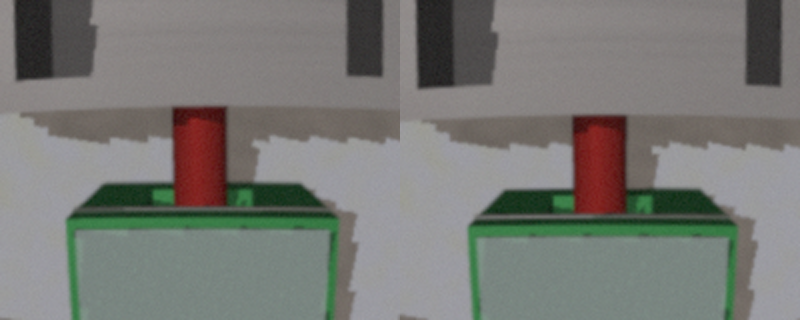

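Both pressed ends show the same length of nose (about 98 px) at 24–28 N, and the two boxes' stop positions sum to the same value, so the buttons are home. Box B goes to the tray.

Emit:
send_rows(
  xyz=[
    [-4, 0, 0],
    [-9, 0, -1],
    [-16, 0, -2],
    [-24, 0, -4],
    [-32, 0, -8],
    [-40, 0, -16],
    [-46, 0, -28],
    [-50, 0, -42],
    [-52, 0, -56],
    [-52, 0, -62],
  ],
  dr=[
    [0, 0, 0],
    [0, 0, 0],
    [0, 0, 0],
    [0, 0, 0],
    [0, 0, 0],
    [0, 0, 0],
    [0, 0, 0],
    [0, 0, 0],
    [0, 0, 0],
    [0, 0, 0],
  ],
)

```text
time: 40.85
position: [0.6008, 0.0132, 0.094]
tool_rot: [3.133, 0.226, 0.007]
ft_force: [0.9, -0.3, -2.7]
grip_width: 0.592
grip_force: 50.0
```

```bash
python3 - <<'E'
from h import *
s=get_state();print(s["position"],s["grip_width"]*87,s["joint_positions"].round(2))
go((.579,.20,.09),-89.6,s)
E
```

```text
[0.60081648 0.01316918 0.09396491] 51.49609984464646 [ 0.29  0.36 -0.42  1.74  0.17  1.08 -1.62]
go [0.579 0.2   0.09 ] xyz [   5.2 -188.     3.8] dr [ 0.001 -0.005  0.137]
```

Emit:
send_rows(
  xyz=[
    [0, -8, 0],
    [1, -25, 0],
    [1, -46, 0],
    [2, -70, 0],
    [3, -96, 0],
    [3, -122, 0],
    [4, -147, 0],
    [5, -168, 0],
    [5, -182, 0],
    [5, -188, 0],
  ],
  dr=[
    [0, 0, 0.01],
    [0, 0, 0.02],
    [0, 0, 0.03],
    [0, 0, 0.05],
    [0, 0, 0.07],
    [0, 0, 0.09],
    [0, 0, 0.11],
    [0, 0, 0.13],
    [0, 0, 0.137],
    [0, 0, 0.137],
  ],
)

```text
time: 41.68
position: [0.5761, 0.2045, 0.0902]
tool_rot: [-3.139, -0.017, 0.001]
ft_force: [0.0, 0.9, -3.2]
grip_width: 0.596
grip_force: 50.0
```

Emit:
send_rows(
  xyz=[
    [0, 0, 0],
    [0, 0, 3],
    [0, 0, 10],
    [0, 0, 20],
    [0, 0, 30],
    [0, 0, 39],
    [0, 0, 45],
    [0, 0, 50],
    [0, 0, 53],
    [0, 0, 54],
  ],
  dr=[
    [0, 0, 0],
    [0, 0, 0],
    [0, 0, 0],
    [0, 0, 0],
    [0, 0, 0],
    [0, 0, 0],
    [0, 0, 0],
    [0, 0, 0],
    [0, 0, 0],
    [0, 0, 0],
  ],
)

```text
time: 42.52
position: [0.5772, 0.1999, 0.0358]
tool_rot: [3.141, 0.011, -0.001]
ft_force: [-0.1, -0.2, -3.7]
grip_width: 0.598
grip_force: 50.0
```

Emit:
send_rows(
  xyz=[
    [0, 0, 1],
    [0, 0, 2],
    [0, 0, 3],
    [0, 0, 4],
    [0, 0, 5],
    [0, 0, 6],
    [0, 0, 6.5],
    [0, 0, 6.5],
    [0, 0, 6.5],
    [0, 0, 6.5],
  ],
  dr=[
    [0, 0, 0],
    [0, 0, 0],
    [0, 0, 0],
    [0, 0, 0],
    [0, 0, 0],
    [0, 0, 0],
    [0, 0, 0],
    [0, 0, 0],
    [0, 0, 0],
    [0, 0, 0],
  ],
)

```text
time: 43.35
position: [0.5783, 0.2001, 0.0324]
tool_rot: [3.141, 0.01, 0.002]
ft_force: [-2.5, -0.8, 8.9]
grip_width: 0.597
grip_force: 50.0
```

Emit:
send_rows(
  xyz=[
    [0, 0, 0],
    [0, 0, 0],
    [0, 0, 0],
    [0, 0, 0],
    [0, 0, 0],
    [0, 0, 0],
    [0, 0, 0],
    [0, 0, 0],
    [0, 0, 0],
    [0, 0, 0],
  ],
  dr=[
    [0, 0, 0],
    [0, 0, 0],
    [0, 0, 0],
    [0, 0, 0],
    [0, 0, 0],
    [0, 0, 0],
    [0, 0, 0],
    [0, 0, 0],
    [0, 0, 0],
    [0, 0, 0],
  ],
  jaw=76,
)

```text
time: 44.18
position: [0.5775, 0.1999, 0.03]
tool_rot: [3.141, 0.011, -0.0]
ft_force: [-1.1, 0.6, -0.9]
grip_width: 0.871
grip_force: 0.0
```

Emit:
send_rows(
  xyz=[
    [0, 0, -8],
    [0, 0, -20],
    [0, 0, -40],
    [0, 0, -65],
    [0, 0, -92],
    [0, 0, -120],
    [0, 0, -146],
    [0, 0, -166],
    [0, 0, -178],
    [0, 0, -180],
  ],
  dr=[
    [0, 0, 0],
    [0, 0, 0],
    [0, 0, 0],
    [0, 0, 0],
    [0, 0, 0],
    [0, 0, 0],
    [0, 0, 0],
    [0, 0, 0],
    [0, 0, 0],
    [0, 0, 0],
  ],
)

```text
time: 45.02
position: [0.5789, 0.2007, 0.214]
tool_rot: [-3.14, -0.011, -0.009]
ft_force: [1.4, -0.0, 0.8]
grip_width: 0.877
grip_force: 0.0
```

```bash
python3 - <<'E'
from h import *
s=get_state();print(s["position"],yaw_of(s),s["joint_positions"].round(2))
go((.47,.02,.21),-90,s)
E
```

```text
[0.57892027 0.20071051 0.21397586] -89.60284502507433 [ 0.03  0.29 -0.49  1.58  0.14  1.31 -2.05]
go [0.47 0.02 0.21] xyz [-110.2  180.     3.1] dr [-0.001 -0.006  0.007]
```

Emit:
send_rows(
  xyz=[
    [-5, 15, 0],
    [-16, 45, 0],
    [-28, 80, 0],
    [-41, 116, 0],
    [-53, 152, 0],
    [-66, 188, 0],
    [-78, 224, 0],
    [-91, 260, 0],
    [-102, 292, 0],
    [-109, 311, 0],
  ],
  dr=[
    [0, 0, -0.06],
    [0, 0, -0.13],
    [0, 0, -0.21],
    [0, 0, -0.3],
    [0, 0, -0.39],
    [0, 0, -0.48],
    [0, 0, -0.57],
    [0, 0, -0.66],
    [0, 0, -0.74],
    [0, 0, -0.785],
  ],
  jaw=50,
)

```text
time: 45.85
position: [0.4681, -0.1161, 0.2089]
tool_rot: [2.899, 1.21, -0.004]
ft_force: [0.6, 0.2, 0.2]
grip_width: 0.573
grip_force: 0.0
```

Emit:
send_rows(
  xyz=[
    [0, 0, 0],
    [0, 0, 0],
    [0, 0, 0],
    [0, 0, 0],
    [0, 0, 0],
    [0, 0, 0],
    [0, 0, 0],
    [0, 0, 0],
    [0, 0, 0],
    [0, 0, 0],
  ],
  dr=[
    [0, 0, -0.09],
    [0, 0, -0.18],
    [0, 0, -0.27],
    [0, 0, -0.36],
    [0, 0, -0.45],
    [0, 0, -0.54],
    [0, 0, -0.63],
    [0, 0, -0.71],
    [0, 0, -0.785],
    [0, 0, -0.785],
  ],
)

```text
time: 46.68
position: [0.4699, -0.1116, 0.2089]
tool_rot: [-2.211, -2.229, 0.002]
ft_force: [-0.1, 0.2, -0.6]
grip_width: 0.574
grip_force: 0.0
```

```bash
python3 - <<'E'
from h import *
s=get_state();im=get_image("wrist");t=get_image("top");print(s["position"],yaw_of(s),s["joint_positions"].round(2))
np.save("s12.npy",s,allow_pickle=True)
cv2.imwrite("pics/w12_raw.png",im[:,:,::-1]);cv2.imwrite("pics/t12_raw.png",t[:,:,::-1])
A=cv2.resize(im[:300,:,::-1],(800,429)[:2],interpolation=cv2.INTER_CUBIC); 
cr=t[150:290,100:260,::-1]; B=cv2.resize(cr,(190,166),interpolation=cv2.INTER_CUBIC)
o=np.zeros((600,800,3),np.uint8);o[:429]=A;o[430:596,:190]=B
cv2.imwrite("pics/w12.png",cv2.convertScaleAbs(o,alpha=1.2))
E
```

```text
[ 0.46988524 -0.11164697  0.20893744] 0.4568443157448209 [ 0.49 -0.   -0.31  1.88 -0.    1.26  0.19]
```

View pics/w12.png

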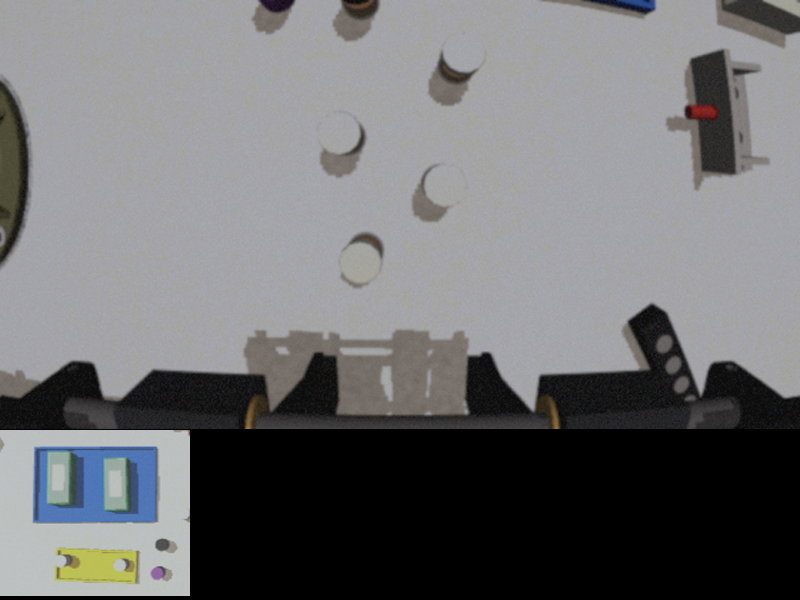

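White caps are at (463,54), (340,133), (444,186) and (360,263), the black jar is at (360,2), and both boxes stand in the tray. I'll take the jars at (444,186) and (463,54).

```bash
python3 - <<'E'
from h import *
s=np.load("s12.npy",allow_pickle=True).item(); im=cv2.cvtColor(cv2.imread("pics/w12_raw.png"),cv2.COLOR_BGR2GRAY)
for n,u,v in [("j1",463,54),("j3",340,133),("j2",444,186),("j4",360,263)]: print(n,pt("wrist",u*.7,v*.7,.05,s).round(4))
t=cv2.cvtColor(cv2.imread("pics/t12_raw.png"),cv2.COLOR_BGR2HSV); m=cv2.inRange(t,(22,120,60),(34,255,255)); m=cv2.morphologyEx(m,cv2.MORPH_CLOSE,np.ones((9,9)))
cs=max(cv2.findContours(m,0,2)[0],key=cv2.contourArea); b=cv2.boxPoints(cv2.minAreaRect(cs)); C=np.array([pt("top",*p,.012) for p in b]); print(C.round(3)); print("caddy c",C.mean(0).round(4))
go((.496,-.045,.10),0); 
E
```

```text
j1 [0.5086 0.0418 0.05  ]
j3 [ 0.4296 -0.0121  0.05  ]
j2 [ 0.4971 -0.0468  0.05  ]
j4 [ 0.442  -0.0987  0.05  ]
[[0.358 0.352 0.012]
 [0.432 0.35  0.012]
 [0.422 0.16  0.012]
 [0.347 0.163 0.012]]
caddy c [0.3898 0.2562 0.012 ]
go [ 0.496 -0.045  0.1  ] xyz [ 66.6  26.3 109.2] dr [-0.001 -0.     0.004]
```

Emit:
send_rows(
  xyz=[
    [5, 2, 8],
    [14, 6, 22],
    [25, 11, 40],
    [36, 16, 58],
    [47, 20, 75],
    [56, 24, 88],
    [62, 27, 96],
    [65, 27, 99],
    [65, 27, 99],
    [65, 27, 99],
  ],
  dr=[
    [0, 0, 0],
    [0, 0, 0],
    [0, 0, 0],
    [0, 0, 0],
    [0, 0, 0],
    [0, 0, 0],
    [0, 0, 0],
    [0, 0, 0],
    [0, 0, 0],
    [0, 0, 0],
  ],
)

```text
time: 47.62
position: [0.4974, -0.0469, 0.1114]
tool_rot: [2.215, 2.227, -0.0]
ft_force: [0.4, -0.1, 0.5]
grip_width: 0.578
grip_force: 0.0
```

```bash
python3 - <<'E'
from h import *
s=get_state(); go((.4971,-.0468,.037),0,s); print(s["grip_width"]*87)
E
```

```text
go [ 0.497 -0.047  0.037] xyz [ 0.1 -0.3 74.4] dr [0.    0.    0.006]
50.32248608462022
```

Emit:
send_rows(
  xyz=[
    [0, 0, 8],
    [0, 0, 20],
    [0, 0, 34],
    [0, 0, 48],
    [0, 0, 60],
    [0, 0, 68],
    [0, 0, 72],
    [0, 0, 74],
    [0, 0, 74],
    [0, 0, 74],
  ],
  dr=[
    [0, 0, 0],
    [0, 0, 0],
    [0, 0, 0],
    [0, 0, 0],
    [0, 0, 0],
    [0, 0, 0],
    [0, 0, 0],
    [0, 0, 0],
    [0, 0, 0],
    [0, 0, 0],
  ],
)

```text
time: 48.45
position: [0.4977, -0.0467, 0.0375]
tool_rot: [2.214, 2.228, 0.001]
ft_force: [-0.1, -0.0, -0.1]
grip_width: 0.574
grip_force: 0.0
```

Emit:
send_rows(
  xyz=[
    [0, 0, 0],
    [0, 0, 0],
    [0, 0, 0],
    [0, 0, 0],
    [0, 0, 0],
    [0, 0, 0],
    [0, 0, 0],
    [0, 0, 0],
    [0, 0, 0],
    [0, 0, 0],
  ],
  dr=[
    [0, 0, 0],
    [0, 0, 0],
    [0, 0, 0],
    [0, 0, 0],
    [0, 0, 0],
    [0, 0, 0],
    [0, 0, 0],
    [0, 0, 0],
    [0, 0, 0],
    [0, 0, 0],
  ],
  jaw=18,
  grip_force=20,
)

```text
time: 49.28
position: [0.4974, -0.0467, 0.0373]
tool_rot: [2.215, 2.228, 0.0]
ft_force: [-0.9, 0.1, 3.4]
grip_width: 0.312
grip_force: 20.0
```

Emit:
send_rows(
  xyz=[
    [0, 0, -3],
    [0, 0, -8],
    [0, 0, -18],
    [0, 0, -32],
    [0, 0, -48],
    [0, 0, -64],
    [0, 0, -78],
    [0, 0, -87],
    [0, 0, -90],
    [0, 0, -90],
  ],
  dr=[
    [0, 0, 0],
    [0, 0, 0],
    [0, 0, 0],
    [0, 0, 0],
    [0, 0, 0],
    [0, 0, 0],
    [0, 0, 0],
    [0, 0, 0],
    [0, 0, 0],
    [0, 0, 0],
  ],
)

```text
time: 50.12
position: [0.4978, -0.0467, 0.128]
tool_rot: [2.214, 2.227, 0.001]
ft_force: [0.3, -0.5, -0.5]
grip_width: 0.318
grip_force: 20.0
```

```bash
python3 - <<'E'
from h import *
s=get_state(); print(s["position"],s["joint_positions"].round(2)); go((.3912,.277,.13),-3,s); print(s["grip_width"]*87)
E
```

```text
[ 0.49777274 -0.04672661  0.12800695] [ 0.41  0.11 -0.38  1.94  0.05  1.09  0.01]
go [0.391 0.277 0.13 ] xyz [ 324.4 -104.6   -2.4] dr [0.002 0.    0.058]
27.701742588672897
```

Emit:
send_rows(
  xyz=[
    [14, -5, 0],
    [44, -14, 0],
    [80, -26, 0],
    [118, -38, 0],
    [157, -51, 0],
    [196, -63, 0],
    [235, -76, 0],
    [274, -88, 0],
    [308, -99, 0],
    [324, -104.5, 0],
  ],
  dr=[
    [0, 0, 0],
    [0, 0, 0.01],
    [0, 0, 0.02],
    [0, 0, 0.03],
    [0, 0, 0.04],
    [0, 0, 0.05],
    [0, 0, 0.058],
    [0, 0, 0.058],
    [0, 0, 0.058],
    [0, 0, 0.058],
  ],
)

```text
time: 50.95
position: [0.3867, 0.282, 0.1265]
tool_rot: [-2.269, -2.169, 0.0]
ft_force: [0.5, -0.1, 0.8]
grip_width: 0.316
grip_force: 20.0
```

Emit:
send_rows(
  xyz=[
    [0, 0, 0],
    [0, 0, 0],
    [0, 0, 2],
    [0, 0, 6],
    [0, 0, 12],
    [0, 0, 20],
    [0, 0, 28],
    [0, 0, 34],
    [0, 0, 38],
    [0, 0, 38],
  ],
  dr=[
    [0, 0, 0],
    [0, 0, 0],
    [0, 0, 0],
    [0, 0, 0],
    [0, 0, 0],
    [0, 0, 0],
    [0, 0, 0],
    [0, 0, 0],
    [0, 0, 0],
    [0, 0, 0],
  ],
)

```text
time: 51.78
position: [0.3901, 0.2762, 0.0877]
tool_rot: [-2.278, -2.162, 0.003]
ft_force: [0.1, -0.2, 0.1]
grip_width: 0.317
grip_force: 20.0
```

```bash
python3 - <<'E'
from h import *
s=get_state(); im=get_image("wrist"); cv2.imwrite("pics/w13_raw.png",im[:,:,::-1]); np.save("s13.npy",s,allow_pickle=True)
print(s["position"],yaw_of(s),s["grip_width"]*87); go((.3912,.277,.042),-3,s)
def yel(img): 
    h=cv2.cvtColor(img,cv2.COLOR_RGB2HSV); m=cv2.inRange(h,(22,120,60),(34,255,255)); return m
v,u=np.nonzero(yel(im)); print("yellow",u.min(),u.max(),v.min(),v.max())
# edges of caddy rows beyond jar -> world x of long walls
for r in range(60,260,30):
    uu=np.nonzero(yel(im)[r])[0]
    if len(uu)>20: print(r,pt("wrist",uu[0],r,.016,s)[:2].round(4),pt("wrist",uu[-1],r,.016,s)[:2].round(4))
E
```

```text
[0.3900848  0.27615056 0.08772466] -2.983142769151339 27.540887204093043
go [0.391 0.277 0.042] xyz [ 1.   1.2 45.7] dr [-0.002  0.001  0.   ]
yellow 227 442 124 352
150 [0.3571 0.3335] [0.4309 0.3296]
180 [0.356  0.3129] [0.4306 0.309 ]
210 [0.3553 0.2914] [0.429  0.2875]
240 [0.3537 0.2687] [0.4282 0.2648]
```

Emit:
send_rows(
  xyz=[
    [0, 1, 3],
    [0.5, 1, 8],
    [0.5, 1, 15],
    [0.5, 1, 23],
    [0.5, 1, 31],
    [0.5, 1, 37],
    [0.5, 1, 41],
    [0.5, 1, 44],
    [0.5, 1, 45],
    [0.5, 1, 45],
  ],
  dr=[
    [0, 0, 0],
    [0, 0, 0],
    [0, 0, 0],
    [0, 0, 0],
    [0, 0, 0],
    [0, 0, 0],
    [0, 0, 0],
    [0, 0, 0],
    [0, 0, 0],
    [0, 0, 0],
  ],
)

```text
time: 52.67
position: [0.3917, 0.2772, 0.0438]
tool_rot: [-2.278, -2.163, 0.001]
ft_force: [0.5, -0.3, -1.5]
grip_width: 0.315
grip_force: 20.0
```

Emit:
send_rows(
  xyz=[
    [0, 0, 0],
    [0, 0, 0],
    [0, 0, 0],
    [0, 0, 0],
    [0, 0, 0],
    [0, 0, 0],
    [0, 0, 0],
    [0, 0, 0],
    [0, 0, 0],
    [0, 0, 0],
  ],
  dr=[
    [0, 0, 0],
    [0, 0, 0],
    [0, 0, 0],
    [0, 0, 0],
    [0, 0, 0],
    [0, 0, 0],
    [0, 0, 0],
    [0, 0, 0],
    [0, 0, 0],
    [0, 0, 0],
  ],
  jaw=48,
)

```text
time: 53.5
position: [0.3918, 0.2771, 0.044]
tool_rot: [2.278, 2.163, -0.0]
ft_force: [-0.1, 0.2, 0.5]
grip_width: 0.551
grip_force: 0.0
```

Emit:
send_rows(
  xyz=[
    [0, 0, -4],
    [0, 0, -12],
    [0, 0, -24],
    [0, 0, -38],
    [0, 0, -52],
    [0, 0, -66],
    [0, 0, -78],
    [0, 0, -87],
    [0, 0, -90],
    [0, 0, -90],
  ],
  dr=[
    [0, 0, 0],
    [0, 0, 0],
    [0, 0, 0],
    [0, 0, 0],
    [0, 0, 0],
    [0, 0, 0],
    [0, 0, 0],
    [0, 0, 0],
    [0, 0, 0],
    [0, 0, 0],
  ],
)

```text
time: 54.33
position: [0.3924, 0.2774, 0.135]
tool_rot: [2.278, 2.162, 0.003]
ft_force: [-0.2, -0.1, -0.5]
grip_width: 0.554
grip_force: 0.0
```

```bash
python3 - <<'E'
from h import *
s=get_state(); go((.508,.0415,.13),0,s); print(s["position"])
E
```

```text
go [0.508 0.042 0.13 ] xyz [-229.6  127.8    5.1] dr [ 0.002 -0.001 -0.052]
[0.39236579 0.27740034 0.1350346 ]
```

Emit:
send_rows(
  xyz=[
    [-8, 5, 0],
    [-26, 15, 0],
    [-52, 29, 0],
    [-82, 46, 0],
    [-114, 63, 0],
    [-147, 82, 0],
    [-180, 100, 0],
    [-208, 116, 0],
    [-225, 125, 0],
    [-230, 128, 0],
  ],
  dr=[
    [0, 0, 0],
    [0, 0, 0],
    [0, 0, -0.01],
    [0, 0, -0.02],
    [0, 0, -0.03],
    [0, 0, -0.04],
    [0, 0, -0.052],
    [0, 0, -0.052],
    [0, 0, -0.052],
    [0, 0, -0.052],
  ],
)

```text
time: 55.17
position: [0.5082, 0.0355, 0.1327]
tool_rot: [-2.228, -2.214, 0.004]
ft_force: [0.2, -0.5, 0.1]
grip_width: 0.556
grip_force: 0.0
```

Emit:
send_rows(
  xyz=[
    [0, 0, 0],
    [0, 0, 0],
    [0, 0, 3],
    [0, 0, 8],
    [0, 0, 14],
    [0, 0, 20],
    [0, 0, 24],
    [0, 0, 25],
    [0, 0, 25],
    [0, 0, 25],
  ],
  dr=[
    [0, 0, 0],
    [0, 0, 0],
    [0, 0, 0],
    [0, 0, 0],
    [0, 0, 0],
    [0, 0, 0],
    [0, 0, 0],
    [0, 0, 0],
    [0, 0, 0],
    [0, 0, 0],
  ],
)

```text
time: 56.0
position: [0.5078, 0.0409, 0.109]
tool_rot: [-2.221, -2.221, 0.0]
ft_force: [-0.5, 0.1, 0.5]
grip_width: 0.552
grip_force: 0.0
```

```bash
python3 - <<'E'
from h import *
s=get_state(); im=get_image("wrist"); cv2.imwrite("pics/w14_raw.png",im[:,:,::-1]);np.save("s14.npy",s,allow_pickle=True)
print(s["position"]); go((.508,.0415,.037),0,s)
print(proj("wrist",(.508,.0415,.05),s), proj("wrist",(.4296,-.0121,.05),s))
t=get_image("top"); cv2.imwrite("pics/t14_raw.png",t[:,:,::-1])
# where is j1's cap now, in wrist image: bright blob near prediction
p=proj("wrist",(.508,.0415,.05),s).astype(int); g=cv2.cvtColor(im,cv2.COLOR_RGB2GRAY); w=g[max(p[1]-50,0):p[1]+50,p[0]-60:p[0]+60]; print(w.shape,w.max()); 
o=np.hstack([cv2.resize(im[120:320,180:400,::-1],(440,400)),cv2.resize(t[170:290,130:290,::-1],(360,400))])
cv2.imwrite("pics/w14.png",cv2.convertScaleAbs(o,alpha=1.2))
E
```

```text
[0.50776837 0.04085365 0.10902748]
go [0.508 0.042 0.037] xyz [ 0.6  0.2 72. ] dr [-0. -0.  0.]
[280.79158722 233.68856575] [178.08335602 298.27732963]
(100, 120) 162
```

View pics/w14.png

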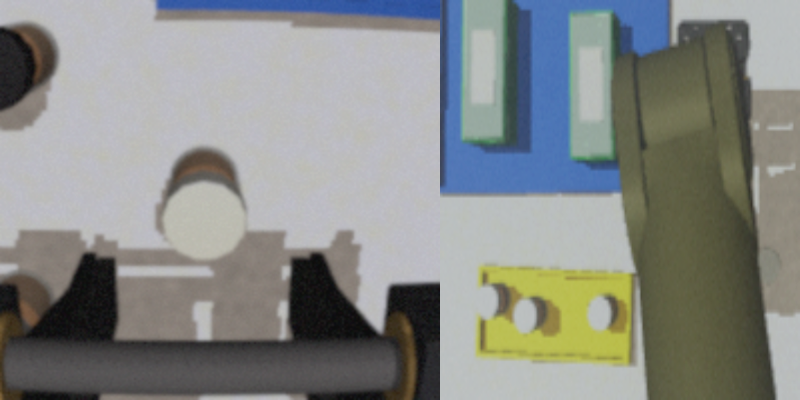

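The jar is between the fingers, with its cap at (204,220). The caddy now holds three jars, at (490,300), (529,314) and (603,312), with the gap between the last two free.

Emit:
send_rows(
  xyz=[
    [1, 0, 8],
    [1.5, 0, 20],
    [1.5, 0, 34],
    [1.5, 0, 48],
    [1.5, 0, 59],
    [1.5, 0, 66],
    [1.5, 0, 70],
    [1.5, 0, 72],
    [1.5, 0, 72],
    [1.5, 0, 72],
  ],
  dr=[
    [0, 0, 0],
    [0, 0, 0],
    [0, 0, 0],
    [0, 0, 0],
    [0, 0, 0],
    [0, 0, 0],
    [0, 0, 0],
    [0, 0, 0],
    [0, 0, 0],
    [0, 0, 0],
  ],
)

```text
time: 56.93
position: [0.5081, 0.0423, 0.0374]
tool_rot: [2.221, 2.221, 0.001]
ft_force: [0.1, -0.4, 0.2]
grip_width: 0.551
grip_force: 0.0
```

Emit:
send_rows(
  xyz=[
    [0, 0, 0],
    [0, 0, 0],
    [0, 0, 0],
    [0, 0, 0],
    [0, 0, 0],
    [0, 0, 0],
    [0, 0, 0],
    [0, 0, 0],
    [0, 0, 0],
    [0, 0, 0],
  ],
  dr=[
    [0, 0, 0],
    [0, 0, 0],
    [0, 0, 0],
    [0, 0, 0],
    [0, 0, 0],
    [0, 0, 0],
    [0, 0, 0],
    [0, 0, 0],
    [0, 0, 0],
    [0, 0, 0],
  ],
  jaw=18,
  grip_force=20,
)

```text
time: 57.77
position: [0.5079, 0.0422, 0.0373]
tool_rot: [2.221, 2.221, 0.0]
ft_force: [-0.5, -0.8, 2.9]
grip_width: 0.314
grip_force: 20.0
```

Emit:
send_rows(
  xyz=[
    [0, 0, -3],
    [0, 0, -8],
    [0, 0, -18],
    [0, 0, -32],
    [0, 0, -48],
    [0, 0, -64],
    [0, 0, -78],
    [0, 0, -87],
    [0, 0, -90],
    [0, 0, -90],
  ],
  dr=[
    [0, 0, 0],
    [0, 0, 0],
    [0, 0, 0],
    [0, 0, 0],
    [0, 0, 0],
    [0, 0, 0],
    [0, 0, 0],
    [0, 0, 0],
    [0, 0, 0],
    [0, 0, 0],
  ],
)

```text
time: 58.6
position: [0.5082, 0.0423, 0.128]
tool_rot: [2.22, 2.22, 0.002]
ft_force: [-0.2, 0.4, -0.3]
grip_width: 0.32
grip_force: 20.0
```

```bash
python3 - <<'E'
from h import *
s=get_state(); print(s["position"]); go((.3895,.232,.13),-3,s); print(s["grip_width"]*87)
E
```

```text
[0.5082003  0.04230697 0.12795249]
go [0.39  0.232 0.13 ] xyz [ 189.7 -118.7   -2.3] dr [0.002 0.    0.052]
27.802778359528737
```

Emit:
send_rows(
  xyz=[
    [7, -4, 0],
    [21, -13, 0],
    [42, -26, 0],
    [66, -41, 0],
    [92, -57, 0],
    [119, -74, 0],
    [146, -91, 0],
    [170, -106, 0],
    [185, -115, 0],
    [190, -118.5, 0],
  ],
  dr=[
    [0, 0, 0],
    [0, 0, 0],
    [0, 0, 0.01],
    [0, 0, 0.02],
    [0, 0, 0.03],
    [0, 0, 0.04],
    [0, 0, 0.052],
    [0, 0, 0.052],
    [0, 0, 0.052],
    [0, 0, 0.052],
  ],
)

```text
time: 59.43
position: [0.3862, 0.2352, 0.1262]
tool_rot: [-2.272, -2.168, 0.002]
ft_force: [-1.0, 0.2, -0.0]
grip_width: 0.321
grip_force: 20.0
```

Emit:
send_rows(
  xyz=[
    [0, 0, 0],
    [0, 0, 0],
    [0, 0, 2],
    [0, 0, 6],
    [0, 0, 11],
    [0, 0, 17],
    [0, 0, 22],
    [0, 0, 25],
    [0, 0, 25],
    [0, 0, 25],
  ],
  dr=[
    [0, 0, 0],
    [0, 0, 0],
    [0, 0, 0],
    [0, 0, 0],
    [0, 0, 0],
    [0, 0, 0],
    [0, 0, 0],
    [0, 0, 0],
    [0, 0, 0],
    [0, 0, 0],
  ],
)

```text
time: 60.27
position: [0.389, 0.2323, 0.1017]
tool_rot: [-2.278, -2.163, 0.001]
ft_force: [-0.7, 0.4, -0.7]
grip_width: 0.31
grip_force: 20.0
```

```bash
python3 - <<'E'
from h import *
s=get_state(); print(s["position"]); go((.3895,.232,.043),-3,s); print(s["grip_width"]*87)
im=get_image("wrist"); cv2.imwrite("pics/w15_raw.png",im[:,:,::-1])
# neighbour cap (jar at y .277) circle check
g=cv2.medianBlur(cv2.cvtColor(im,cv2.COLOR_RGB2GRAY),5); p=proj("wrist",(.3918,.2771,.055),s); print("pred",p)
c=cv2.HoughCircles(g[:300],cv2.HOUGH_GRADIENT,1,25,param1=60,param2=18,minRadius=13,maxRadius=30)
if c is not None:
    for q in c[0][:8]: print(q.round(), pt("wrist",q[0],q[1],.055,s)[:2].round(4))
E
```

```text
[0.38903663 0.23225955 0.10174553]
go [0.39  0.232 0.043] xyz [-0.2  0.5 58.7] dr [-0.001  0.     0.001]
26.95564339540414
pred [280.94006533 171.62083002]
[282. 170.  22.] [0.3928 0.2777]
[298.  92.  22.] [0.4038 0.3236]
[280. 252.  29.] [0.3881 0.2253]
[472. 256.  25.] [0.5293 0.21  ]
```

Emit:
send_rows(
  xyz=[
    [0, 0, 4],
    [0, 0, 11],
    [0, 0, 20],
    [0, 0, 30],
    [0, 0, 40],
    [0, 0, 48],
    [0, 0, 54],
    [0, 0, 57],
    [0, 0, 58.5],
    [0, 0, 58.5],
  ],
  dr=[
    [0, 0, 0],
    [0, 0, 0],
    [0, 0, 0],
    [0, 0, 0],
    [0, 0, 0],
    [0, 0, 0],
    [0, 0, 0],
    [0, 0, 0],
    [0, 0, 0],
    [0, 0, 0],
  ],
)

```text
time: 61.15
position: [0.3891, 0.2323, 0.0433]
tool_rot: [-2.278, -2.163, 0.001]
ft_force: [-0.3, -0.2, -0.1]
grip_width: 0.315
grip_force: 20.0
```

Emit:
send_rows(
  xyz=[
    [0, 0, 0],
    [0, 0, 0],
    [0, 0, 0],
    [0, 0, 0],
    [0, 0, 0],
    [0, 0, 0],
    [0, 0, 0],
    [0, 0, 0],
    [0, 0, 0],
    [0, 0, 0],
  ],
  dr=[
    [0, 0, 0],
    [0, 0, 0],
    [0, 0, 0],
    [0, 0, 0],
    [0, 0, 0],
    [0, 0, 0],
    [0, 0, 0],
    [0, 0, 0],
    [0, 0, 0],
    [0, 0, 0],
  ],
  jaw=48,
)

```text
time: 61.98
position: [0.3892, 0.2323, 0.0435]
tool_rot: [2.278, 2.163, -0.0]
ft_force: [-0.1, -1.1, 0.2]
grip_width: 0.543
grip_force: 0.0
```

Emit:
send_rows(
  xyz=[
    [0, 0, -4],
    [0, 0, -12],
    [0, 0, -24],
    [0, 0, -38],
    [0, 0, -55],
    [0, 0, -75],
    [0, 0, -98],
    [0, 0, -120],
    [0, 0, -135],
    [0, 0, -140],
  ],
  dr=[
    [0, 0, 0],
    [0, 0, 0],
    [0, 0, 0],
    [0, 0, 0],
    [0, 0, 0],
    [0, 0, 0],
    [0, 0, 0],
    [0, 0, 0],
    [0, 0, 0],
    [0, 0, 0],
  ],
)

```text
time: 62.82
position: [0.3906, 0.2333, 0.1868]
tool_rot: [2.276, 2.162, 0.007]
ft_force: [1.1, -0.3, -0.3]
grip_width: 0.551
grip_force: 0.0
```

Emit:
send_rows(
  xyz=[
    [-10, 4, 0],
    [-28, 11, 0],
    [-55, 22, 0],
    [-85, 34, 0],
    [-120, 48, 0],
    [-155, 62, 0],
    [-190, 76, 0],
    [-220, 88, 0],
    [-245, 98, 0],
    [-250, 100, 0],
  ],
  dr=[
    [0, 0, 0],
    [0, 0, 0],
    [0, 0, 0],
    [0, 0, 0],
    [0, 0, 0],
    [0, 0, 0],
    [0, 0, 0],
    [0, 0, 0],
    [0, 0, 0],
    [0, 0, 0],
  ],
)

```text
time: 63.65
position: [0.4766, -0.0281, 0.183]
tool_rot: [2.285, 2.154, -0.002]
ft_force: [0.1, 0.1, -0.4]
grip_width: 0.553
grip_force: 0.0
```

Emit:
send_rows(
  xyz=[
    [-10, 0, 0],
    [-28, 0, 0],
    [-55, 0, 0],
    [-85, 0, 0],
    [-120, 0, 0],
    [-155, 0, 0],
    [-190, 0, 0],
    [-220, 0, 0],
    [-245, 0, 0],
    [-250, 0, 0],
  ],
  dr=[
    [0, 0, 0],
    [0, 0, 0],
    [0, 0, 0],
    [0, 0, 0],
    [0, 0, 0],
    [0, 0, 0],
    [0, 0, 0],
    [0, 0, 0],
    [0, 0, 0],
    [0, 0, 0],
  ],
)

```text
time: 64.48
position: [0.4616, -0.2764, 0.1832]
tool_rot: [2.283, 2.157, -0.003]
ft_force: [-0.2, 0.0, -0.3]
grip_width: 0.549
grip_force: 0.0
```

```bash
python3 - <<'E'
from h import *
s=get_state(); print(s["position"],s["time"])
t=get_image("top"); c=get_image("scene"); 
o=np.hstack([cv2.resize(t[150:290,110:330,::-1],(440,400),interpolation=cv2.INTER_CUBIC),cv2.resize(c[150:420,230:460,::-1],(360,400),interpolation=cv2.INTER_CUBIC)])
cv2.imwrite("pics/fin.png",cv2.convertScaleAbs(o,alpha=1.2))
E
```

```text
[ 0.46158674 -0.27641142  0.18323009] 64.4833
```

View pics/fin.png

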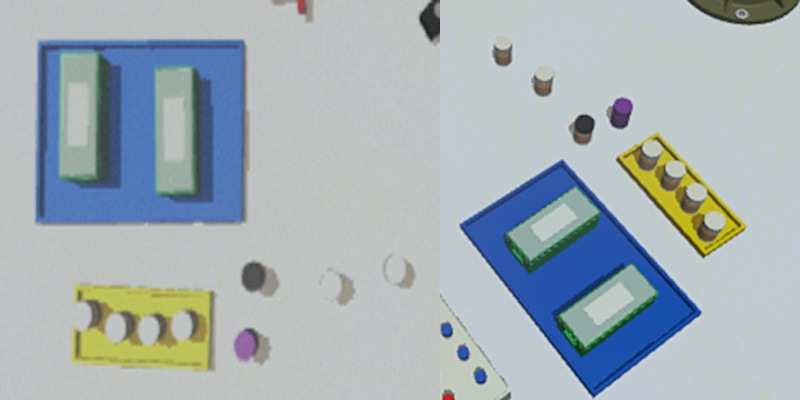

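```bash
python3 - <<'E'
from h import *
f=lambda u,v,z:pt("top",110+u/2,150+v/400*140,z)[:2].round(4)
print("A lid",f(60,53,.055),f(100,53,.055),f(60,180,.055)); print("B lid",f(156,66,.055),f(195,66,.055),f(156,194,.055)); print("tray",f(38,41,.016),f(244,222,.016))
t=cv2.cvtColor(get_image("top"),cv2.COLOR_RGB2BGR); c=cv2.cvtColor(get_image("scene"),cv2.COLOR_RGB2BGR)
o=np.hstack([cv2.resize(t[155:240,115:240],(375,400),interpolation=cv2.INTER_CUBIC),cv2.resize(c[255:420,240:425],(425,400),interpolation=cv2.INTER_CUBIC)])
cv2.imwrite("pics/fin2.png",cv2.convertScaleAbs(o,alpha=1.3))
E
```

```text
A lid [0.652  0.3552] [0.6512 0.3007] [0.5307 0.3542]
B lid [0.6376 0.2244] [0.6368 0.1714] [0.5156 0.2243]
tray [0.6718 0.4008] [0.4887 0.1108]
```

View pics/fin2.png

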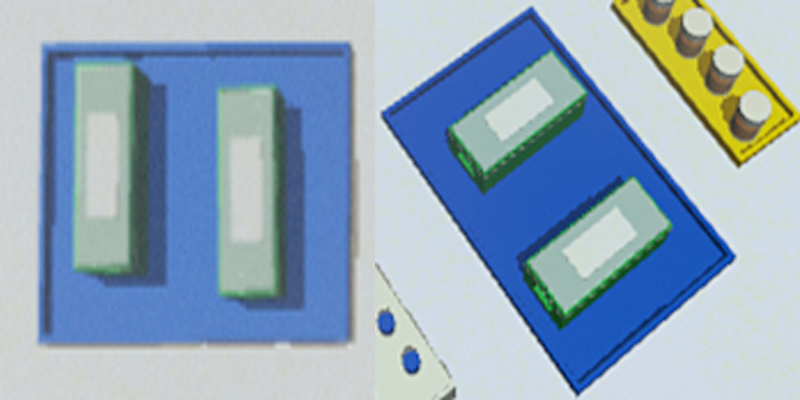

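Both boxes stand flat inside the tray with no button standing out. Box A was nudged about 25 mm but is still inside the walls. The caddy holds four white jars, and the spares, the black jar and the purple jar are untouched.

```bash
python3 -c "
from bench import *
print(close_job())"
```

```text
the job is handed in; nothing more can be done
None
```

The job is handed in: both green boxes had each button pressed to its hard stop and stand upright in the blue tray, and the yellow caddy holds exactly four white-capped jars, with the two spare white jars and the black-capped jar left untouched on the bench.

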